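Brush out the digestion vessels and screw their caps home

TASK

Clean and close the white digestion vessels that stand in the metal block. Going from left to right, scrub out each one with the brush - down to the floor, up until the bristles come out of the neck, and down to the floor again - and hang the brush back in its stand. Put a screw cap on every vessel: back it off anticlockwise until it drops into the thread start, then run it in clockwise, level and not cross-threaded, until it is fully home on the rim. The vessels stay in the block; leave the other things on the bench where they are.

Things in the scene. Friction and masses are not known exactly. Their poses are not given: they have to be found in the camera images.
- block: aluminium holding block, 80 x 276 x 30 mm, fixed, with three square pockets in a row along its y axis, 90 mm apart: left one at y = +90 mm, right one at -90 mm. Origin: centre of its underside. Two or three pockets hold a vessel, the rest are empty
- vessel_a: open white plastic vessel in the left pocket, 350 g, loose; its 48 mm square foot, 20 mm high, keeps it from turning; may be absent. Origin: centre of its underside (8 mm above the bench), z up. Height 112 mm, bore 34 mm wide (31 mm between flats) with its floor at z = 20 mm; body 49 mm wide up to z = 83 mm; neck 40 mm, tapered to 35 mm at the rim
- vessel_b: like vessel_a, in the middle pocket; may be absent. All have a right-hand neck thread, lead 16.8 mm a turn, three starts, 47 mm over its ridges, each ridge with a flat crown on top (z = 100 mm). From above, entry notches 30 degrees wide lie anticlockwise of the vessel's +x at 0-30, 120-150 and 240-270 degrees, with a small upright stop at the anticlockwise end of each
- vessel_c: like vessel_a, in the right pocket; may be absent. A cap set on any neck rests with its lugs on the crowns. Clockwise it then only runs against the stops; anticlockwise (100 degrees at most) its lugs come over the notches and against the stops, and the cap, let go, drops 4 to 5 mm. From there clockwise turning screws it down
- cap_a: grey plastic screw cap, knurled cup 56 mm wide, 26 mm high, 45 g, open side down; fits any vessel. Origin: centre of its open underside, z up through the closed top. Inside 49 mm wide, 21 mm deep; three lugs at the lower edge, 42 mm between them, 16 degrees long, 2.2 mm thick, at 0, 120 and 240 degrees from its +x
- cap_b: like cap_a. On a vessel a cap's origin stands over the vessel's origin at z = 100 mm with the lugs on the crowns, 95 to 96 mm dropped into the notches (with a lug about 22 degrees anticlockwise of the vessel's +x when against the stops), 91 mm fully home with its top on the rim, 105 to 130 degrees clockwise of the stops. The thread holds it where it is left
- cap_c: like cap_a. A cap let go with its lugs only partly over the notches may drop in cocked; it then jams and must be backed off and set again, level, before it is run in
- brush: vessel brush, 207 mm long, 60 g, at first hanging in its stand. Origin: the bristle tip; z up along the stem. Bristle head from 0 to 51 mm (29 mm wide, only the inner 18 mm stiff), wire stem, black collar 42 mm wide at 128 to 134 mm with a cone under it (from 116 mm, 8 to 26 mm wide), round black handle 18 mm thick from 134 to 207 mm
- brush_stand: white stand, fixed: foot 85x75x10 mm, post on its +x side, arm 66 x 64 x 6 mm with a through hole. Origin: on the bench under the hole, z up
- stand_hole (a point): centre of the 30 mm hole, at the arm's top face, 144 mm above the bench; the brush hangs in it upright by its collar, bristle tip 16 mm above the bench
- timer: small white timer, 66x58x20 mm, loose; origin: centre of its underside
- tip_box: box of pipette tips, 92x122x78 mm, loose; origin: centre of its underside
- beaker_100: empty glass beaker, 53 mm wide, 70 mm high, loose; origin: centre of its underside
- tape_roll: roll of beige tape lying flat, 68 mm wide, 18 mm high, loose; origin: centre of its underside
Things that resemble listed ones, but are neither listed nor needed, are in the scene too. Leave any brown look-alike of the cap_a alone. Leave any blue look-alike of the brush alone.

How it is judged:
On the way, in this order (a step that is already met when the one before it is completed fails the run):
1. the brush reaches the inner floor of the left vessel (tip within 14 mm of it) (horizontal distance between brush and vessel_a below 0.016 m and z of brush in the frame of vessel_a below 0.034 m), for 0.05 s.
2. the brush is drawn up, its tip at least 40 mm above that floor, in or over the bore of the left vessel (horizontal distance between brush and vessel_a below 0.016 m and z of brush in the frame of vessel_a above 0.06 m), for 0.05 s.
3. the brush reaches the inner floor of the left vessel a second time (all of step 1), for 0.05 s.
4. the brush reaches the inner floor of the middle vessel (tip within 14 mm of it) (horizontal distance between brush and vessel_b below 0.016 m and z of brush in the frame of vessel_b below 0.034 m), for 0.05 s.
5. the brush is drawn up, its tip at least 40 mm above that floor, in or over the bore of the middle vessel (horizontal distance between brush and vessel_b below 0.016 m and z of brush in the frame of vessel_b above 0.06 m), for 0.05 s.
6. the brush reaches the inner floor of the middle vessel a second time (all of step 4), for 0.05 s.
7. the brush reaches the inner floor of the right vessel (tip within 14 mm of it) (horizontal distance between brush and vessel_c below 0.016 m and z of brush in the frame of vessel_c below 0.034 m), for 0.05 s.
8. the brush is drawn up, its tip at least 40 mm above that floor, in or over the bore of the right vessel (horizontal distance between brush and vessel_c below 0.016 m and z of brush in the frame of vessel_c above 0.06 m), for 0.05 s.
9. the brush reaches the inner floor of the right vessel a second time (all of step 7), for 0.05 s.
10. the brush hangs in its stand again (horizontal distance between brush and stand_hole below 0.008 m and z of brush in the frame of brush_stand between 0.012 and 0.02 m and angle between brush's own z axis and vertical below 0.08 rad), for 0.2 s.
At the end, for the whole second after the job is handed in: every vessel stands upright in its pocket (within 4 mm of the floor, 0.05 rad) with a cap screwed home: within 4 mm of its axis, level within 0.05 rad, at rest, underside 88.5 to 92.3 mm over the vessel's foot; the brush hangs upright by its collar within 8 mm of the hole centre (all of step 10 and ((horizontal distance between cap_a and vessel_a below 0.004 m and z of cap_a in the frame of vessel_a between 0.0885 and 0.0923 m and angle between cap_a's own z axis and vertical below 0.05 rad and linear speed of cap_a below 0.02 m/s) or (horizontal distance between cap_b and vessel_a below 0.004 m and z of cap_b in the frame of vessel_a between 0.0885 and 0.0923 m and angle between cap_b's own z axis and vertical below 0.05 rad and linear speed of cap_b below 0.02 m/s) or (horizontal distance between cap_c and vessel_a below 0.004 m and z of cap_c in the frame of vessel_a between 0.0885 and 0.0923 m and angle between cap_c's own z axis and vertical below 0.05 rad and linear speed of cap_c below 0.02 m/s)) and height (world z) of each of vessel_a, vessel_b, vessel_c below 0.012 m and angle between each of vessel_a, vessel_b, vessel_c's own z axis and vertical below 0.05 rad and ((horizontal distance between cap_a and vessel_b below 0.004 m and z of cap_a in the frame of vessel_b between 0.0885 and 0.0923 m and angle between cap_a's own z axis and vertical below 0.05 rad and linear speed of cap_a below 0.02 m/s) or (horizontal distance between cap_b and vessel_b below 0.004 m and z of cap_b in the frame of vessel_b between 0.0885 and 0.0923 m and angle between cap_b's own z axis and vertical below 0.05 rad and linear speed of cap_b below 0.02 m/s) or (horizontal distance between cap_c and vessel_b below 0.004 m and z of cap_c in the frame of vessel_b between 0.0885 and 0.0923 m and angle between cap_c's own z axis and vertical below 0.05 rad and linear speed of cap_c below 0.02 m/s)) and ((horizontal distance between cap_a and vessel_c below 0.004 m and z of cap_a in the frame of vessel_c between 0.0885 and 0.0923 m and angle between cap_a's own z axis and vertical below 0.05 rad and linear speed of cap_a below 0.02 m/s) or (horizontal distance between cap_b and vessel_c below 0.004 m and z of cap_b in the frame of vessel_c between 0.0885 and 0.0923 m and angle between cap_b's own z axis and vertical below 0.05 rad and linear speed of cap_b below 0.02 m/s) or (horizontal distance between cap_c and vessel_c below 0.004 m and z of cap_c in the frame of vessel_c between 0.0885 and 0.0923 m and angle between cap_c's own z axis and vertical below 0.05 rad and linear speed of cap_c below 0.02 m/s))); the robot touches nothing.
It fails at once if the timer, tip box, beaker or tape roll is pushed more than 30 mm from its place (distance of any of timer, tip_box, beaker_100, tape_roll from where it was at the start of the episode above 0.03 m).
Of vessel_a, vessel_b, vessel_c only 2 to 3 are there at a start; the rules pass over those that are not, and their reading is None.
At some moment in a run one of cap_a, cap_b, cap_c may be knocked a few centimetres aside while the robot is not near it.
It also fails if it takes over 210 s, if anything falls off the work surface, if the arm or the gripper's body presses on something with over 40 N, if the wrist force passes 120 N, or if a joint passes its speed limit or range.

ROBOT

A 7-joint arm with a two-finger parallel gripper is mounted at the origin on a cart in front of the work surface, level with it; the furniture and walls round the work are solid. World frame = base frame: x ahead of the robot, y to its left, z up, the work surface at z = 0. Lengths are in m, angles in rad, forces in N, time in s.
With the tool pointing down it reaches from about 0.4 to 0.85 m from the base axis. Payload 10.4 kg.
Tool frame: the origin (TCP) lies between the finger pads; the fingertips stand 17 mm ahead of it and the grasp point (between the pads) lies 2 mm behind it; z points along the fingers, y is the line along which they close (so a half turn about z gives the same grasp; the last joint's range is limited). The gripper opens to 85 mm and grips with 20 to 120 N. Pads are 22 mm wide; open, the fingers measure 114 mm over their backs; the gripper's body (76 mm by 85 mm) begins 54 mm behind the grasp point. The pads swing forward as they close: fully open they stand 13 mm farther back than shut.
Start: joints at [1.11, 0.332, -0.065, 1.46, 0.022, 1.35, -0.088], TCP at [0.265, -0.566, 0.248] pointing down, gripper open.
Joint ranges: [-2.6, 2.6], [-0.5, 2.12], [-1.47, 1.34], [0.16, 2.42], [-1.27, 4.41], [0.06, 2.06], [-2.6, 2.6]. Speed limits (rad/s): [2.22, 2.22, 2.79, 2.79, 3.14, 3.14, 3.14].

INTERFACE

Orientations are given as a unit quaternion [x, y, z, w].
In Python, from workcell import readout, imaging, manip gives the robot as it stands. The module is installed in compiled form; this text tells all that it offers.
- The arm moves only by the shell command python3 -m crank 'ROWS' [OPENING] [FORCE]. ROWS is JSON, a list of rows, each a list of 4 numbers: the shift along the tool's x, y, z as a fraction of full scale, then the turn about the tool's z as a fraction of full scale. In form: [[x, y, z, yaw], ...]. A call has 1 to 5 rows; each row is the pose to reach, as a shift and turn from the pose commanded when the call began, along the tool's axes at that moment; what a row does not reach only later rows make up. Full scale, the value 1, is 400 mm for a shift and 60 degrees for a turn. A row lasts 1/12 s, in which the tool goes at most 41.7 mm and 7.16 degrees, less where a joint would pass 70% of its speed; a pose out of reach is approached as far as the arm can. A call with a number of a shift or a turn outside -1 to 1 is refused whole. A call with a gripper value outside its range is refused whole. OPENING is the gripper command: -1 is shut, 1 is fully open, values between are in proportion, set as the call begins (- or left out, the last holds). The fingers move at their own pace and stop on an object; FORCE is the grip in N (left out, the last holds). Time passes only in rows, so rows that repeat a pose let the fingers close. It gives the time, the measured TCP pose, the force, the opening and the grip force at its end, in the units of the state.
- readout.get_obs(): the state, without advancing time (a new reading comes with each control period).
- imaging.camera(name): name is "scene" or "top" or "wrist"; returns a dict with "color" (480x640x3 uint8, red, green, blue), "fx", "fy", "cx", "cy" (pixels), "rvec" (rotation vector, rad) and "tvec" (3), from world to camera coordinates, as OpenCV has them. Camera axes: x right, y down, z forward; pixel columns grow to the right and rows downward; lengths in m; the calibration is good to about 2 mm. A picture is of the moment at which its call begins. There is no depth.
- manip.hand_in(): hands the job in; it is judged then, once.
The state is a dict: "clock": time; "joint_pos": joint angles; "joint_velocities": joint speeds; "tau": joint torques, N m; "position": TCP position; "ee_rot": TCP orientation; "ft_force": force on the tool from outside, world axes, zero at the start; "torque": the same for the moment, N m; "grip_width": opening from 0.0 (shut) to 1.0 (fully open); "grasp_force": force on a finger pad.
Only numpy, scipy, OpenCV 4.12 (cv2) and the standard library are available. Lean on these libraries where they do the work, as an engineer would, in place of code of your own. Each camera call takes 0.05 s, during which the arm holds its last target. There are 200 camera calls.

## Working session

There is one attempt and no reset: what is moved stays moved. The work goes in short steps, Python scripts to look and compute and a shell command to move; the robot and the scene stay as the last step left them, time stands still between calls to the robot, and variables do not carry over. Pictures are saved under pics/ and viewed, at most 14 in all, crops included, and the job is handed in when it is done.

```bash
mkdir -p pics
cat > h.py <<'E'
import numpy as np, cv2, sys
from workcell import readout, imaging, manip
from scipy.spatial.transform import Rotation as R
def snap(cam,name,crop=None,scale=1):
    d=imaging.camera(cam); im=d["color"][:,:,::-1]
    np.save(f'pics/{name}.npy',d,allow_pickle=True)
    if crop: x0,y0,x1,y1=crop; im=im[y0:y1,x0:x1]
    im=cv2.resize(im,None,fx=scale,fy=scale,interpolation=cv2.INTER_CUBIC)
    cv2.imwrite(f'pics/{name}.png',im); return d
def load(name): return np.load(f'pics/{name}.npy',allow_pickle=True).item()
def ray(d,u,v):
    Rm=cv2.Rodrigues(np.array(d["rvec"],float))[0]; t=np.array(d["tvec"],float).ravel()
    c=-Rm.T@t; r=Rm.T@np.array([(u-d["cx"])/d["fx"],(v-d["cy"])/d["fy"],1]); return c,r
def atz(d,u,v,z):
    c,r=ray(d,u,v); return c+r*(z-c[2])/r[2]
def proj(d,p):
    return cv2.projectPoints(np.array(p,float).reshape(-1,1,3),np.array(d["rvec"],float),np.array(d["tvec"],float),np.array([[d["fx"],0,d["cx"]],[0,d["fy"],d["cy"]],[0,0,1.]]),None)[0].reshape(-1,2)
E
python3 - <<'E'
from h import *
for c in("top","scene"):
    d=snap(c,c+"0",scale=1.25); print(c,d["fx"],d["cx"],d["cy"],ray(d,320,240))
o=readout.get_obs(); print(o, R.from_quat(o["ee_rot"]).as_matrix().round(3))
E
```

```text
top 489.73071993314727 315.1900967272134 244.90671010312195 (array([0.36972843, 0.22031351, 1.31455719]), array([ 9.96311810e-02, -4.11132966e-04, -9.95123261e-01]))
scene 547.7892269394448 321.3791642741674 242.7465508480467 (array([-0.30883615,  0.68812625,  0.70096499]), array([ 0.73261423, -0.43330018, -0.52493696]))
{'clock': 0.1, 'joint_pos': array([ 1.1104001 ,  0.33281194, -0.06471198,  1.46084435,  0.02157187,
        1.34986897, -0.08852056]), 'joint_velocities': array([-0.0004561 ,  0.00073001, -0.00120984, -0.00345623, -0.0013467 ,
        0.00065932, -0.00156256]), 'tau': array([ 1.54690893e-03, -6.26741767e+01,  4.91740031e-02, -3.92430890e+01,
        1.62473816e-02,  6.95326540e-03,  1.95118622e-05]), 'position': array([ 0.26485182, -0.5657769 ,  0.24759965]), 'ee_rot': array([ 9.76136752e-01,  2.17155838e-01, -1.45638061e-04, -6.02022299e-04]), 'ft_force': array([0.07726634, 0.40661892, 0.01560625]), 'torque': array([-0.01731256, -0.01810966,  0.00463567]), 'grasp_force': 0.0, 'grip_width': 1.0001210112927577} [[ 0.906  0.424 -0.001]
 [ 0.424 -0.906  0.001]
 [-0.    -0.001 -1.   ]]
```

View pics/top0.png

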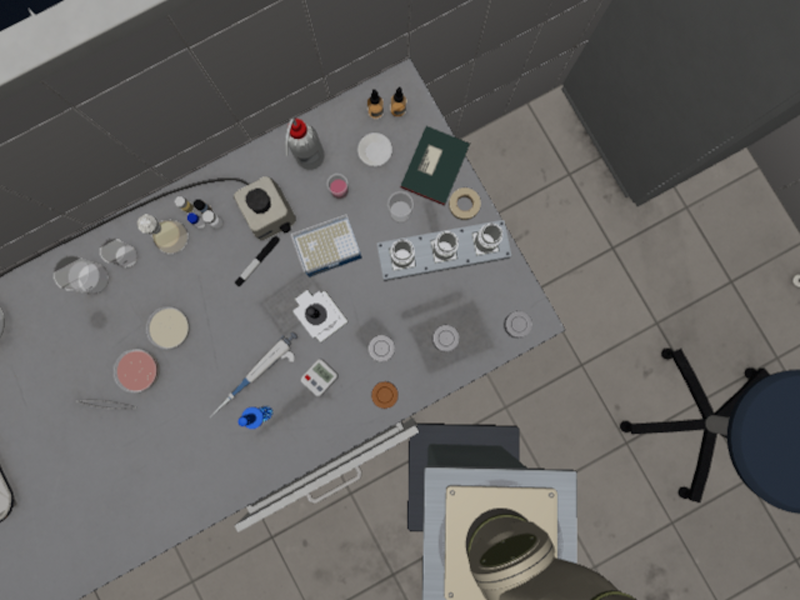

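View pics/scene0.png

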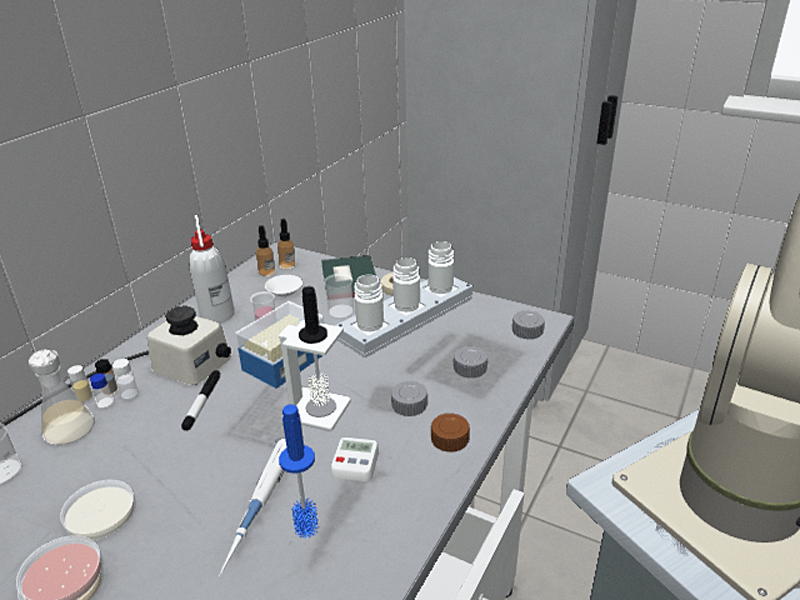

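The top view shows the block with 3 vessels (upscaled px about 402,252 / 445,245 / 489,237). Grey caps are at 381,348 / 446,338 / 518,324, the brush in its stand at 317,313, and the brown cap and blue brush are look-alikes. I'll crop closer.

Run:
```python
from h import *
d=load("top0"); im=d["color"][:,:,::-1]
cv2.imwrite('pics/topc.png',cv2.resize(im[165:315,220:425],None,fx=3.9,fy=3.9,interpolation=cv2.INTER_CUBIC))
s=load("scene0"); im=s["color"][:,:,::-1]
cv2.imwrite('pics/scc.png',cv2.resize(im[180:350,210:445],None,fx=3.4,fy=3.4,interpolation=cv2.INTER_CUBIC))
```

```text
(no output)
```

View pics/topc.png

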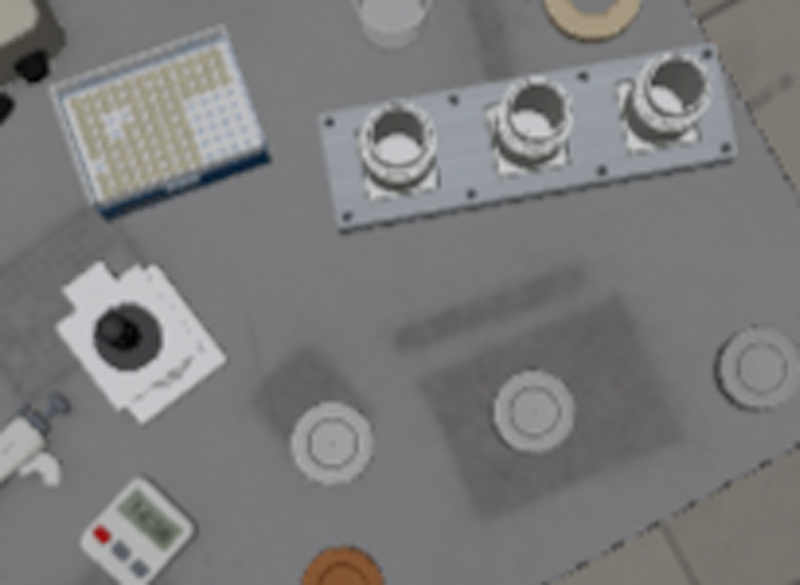

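View pics/scc.png

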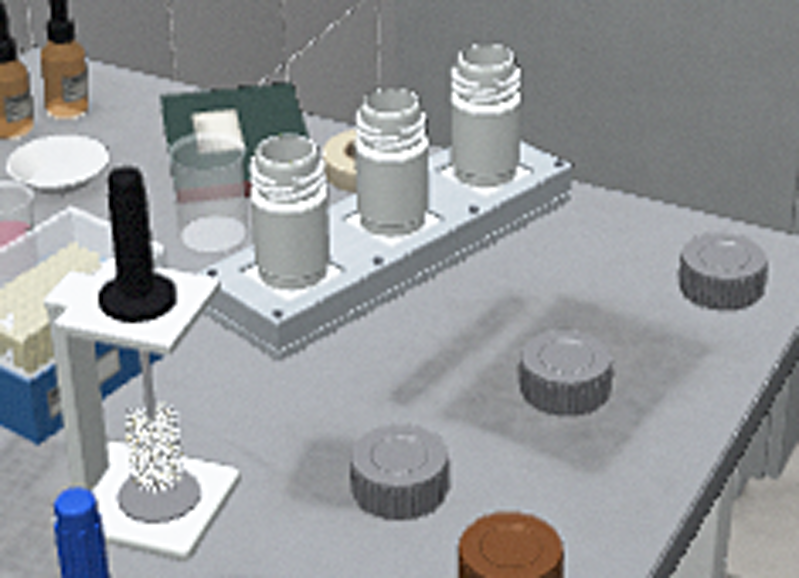

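Top crop (scale 3.9): bolt holes at 328,121 / 347,216 / 708,53 / 726,148, caps at 332,443 / 534,411 / 761,369, collar at 127,336, handle top at 120,327. The scene crop confirms three open vessels and three upright caps, with the brush hanging straight.

Run:
```python
from h import *
d=load("top0"); s=load("scene0")
T=lambda x,y,z: atz(d,220+(x+.5)/3.9-.5,165+(y+.5)/3.9-.5,z)
S=lambda x,y,z: atz(s,210+(x+.5)/3.4-.5,180+(y+.5)/3.4-.5,z)
b=[T(*p,.03) for p in((328,121),(347,216),(708,53),(726,148))]
c=np.mean(b,0); L=(b[0]+b[1])/2; r=(b[2]+b[3])/2; ax=(L-r)/np.linalg.norm(L-r)
print("block",c,np.degrees(np.arctan2(-ax[0],ax[1])),np.linalg.norm(L-r),"len;w",np.linalg.norm(b[0]-b[1]))
for k,n,p in((1,'a',(289,153)),(0,'b',(392,106)),(-1,'c',(487,58))): print(n,c[:2]+.09*k*ax[:2],S(*p,.12)[:2])
for n,t,q in(('capL',(332,443),(399,455)),('capM',(534,411),(566,355)),('capR',(761,369),(724,253))): print(n,T(*t,.026)[:2],S(*q,.026)[:2])
print("brush",T(127,336,.15)[:2],T(120,327,.223)[:2],S(138,297,.15)[:2],S(126,175,.223)[:2])
# directions: image
print("block corners",[T(*p,.03)[:2].round(3) for p in((318,115),(340,230),(714,43),(737,157))])
print("timer,tip",T(140,530,.02)[:2],T(160,120,.078)[:2],T(393,20,.04)[:2], "stand foot",[T(*p,.01)[:2].round(3) for p in((142,421),(226,357))],"arm",[T(*p,.147)[:2].round(3) for p in((58,326),(100,263),(150,265))])
```

```text
block [0.6095665 0.1297358 0.03     ] 11.542796237294619 0.26264947663927307 len;w 0.06661008696062733
a [0.59155751 0.2179156 ] [0.58460146 0.22113101]
b [0.6095665 0.1297358] [0.60073476 0.13548216]
c [0.62757548 0.04155601] [0.62253377 0.04596218]
capL [0.39699251 0.25753156] [0.39540741 0.26033071]
capM [0.42166793 0.12196428] [0.42074651 0.1245648 ]
capR [ 0.45352103 -0.03060216] [ 0.45516772 -0.02933366]
brush [0.45679329 0.38107453] [0.45642233 0.37519894] [0.45060254 0.38494598] [0.4525439  0.38345468]
block corners [array([0.62 , 0.273]), array([0.541, 0.256]), array([0.676, 0.003]), array([ 0.597, -0.013])]
timer,tip [0.33559205 0.38566791] [0.60483031 0.37429949] [0.68434572 0.2229433 ] stand foot [array([0.409, 0.388]), array([0.454, 0.332])] arm [array([0.462, 0.424]), array([0.502, 0.4  ]), array([0.501, 0.369])]
```

```bash
python3 -m crank '[[0,0,-0.2,0.1],[0,0,-0.2,0.2],[0,0,-0.2,0.3],[0,0,-0.2,0.418],[0,0,-0.2,0.418]]' 1
python3 -m crank '[[0.5,-0.5,0,0],[0.5,-0.5,0,0],[0.5,-0.5,0,0],[0.5,-0.5,0,0],[0.5,-0.5,0,0]]'
python3 -c "
from h import *; o=readout.get_obs(); print(o['joint_pos'].round(2),R.from_quat(o['ee_rot']).as_matrix().round(3))"
```

```text
clock: 0.52
position: [0.265, -0.5661, 0.3285]
ee_rot: [1.0, -0.003, 0.0, 0.0]
ft_force: [-0.4, 0.5, -0.8]
grip_width: 1.0
grasp_force: 0.0
clock: 0.93
position: [0.4131, -0.4169, 0.3277]
ee_rot: [1.0, 0.002, -0.0, -0.0]
ft_force: [0.1, -0.2, -0.0]
grip_width: 1.002
grasp_force: 0.0
[ 0.82  0.22 -0.13  1.43  0.03  1.49 -0.88] [[ 1.     0.005 -0.001]
 [ 0.005 -1.     0.001]
 [-0.001 -0.001 -1.   ]]
```

```bash
python3 -m crank '[[0.1,-0.5,0,0],[0.1,-0.5,0,0],[0.1,-0.5,0,0],[0.1,-0.5,0,0],[0.1,-0.5,0,0]]'
python3 -m crank '[[0.2,-0.5,0,0],[0.2,-0.5,0,0],[0.2,-0.5,0,0],[0.2,-0.5,0,0],[0.2,-0.5,0,0]]' | head -2
python3 - <<'E'
from h import *
d=snap("wrist","w1",scale=1.25); print(ray(d,320,240))
pts=[[.5916,.2179,.12],[.6096,.1297,.12],[.6276,.0416,.12],[.397,.2575,.026],[.4217,.122,.026],[.4535,-.0306,.026],[.4566,.3811,.15]]
print((proj(d,pts)*1.25).round(0).tolist())
E
```

```text
clock: 1.35
position: [0.4522, -0.2159, 0.3277]
ee_rot: [1.0, 0.003, -0.0, -0.0]
ft_force: [0.6, 0.1, -0.1]
grip_width: 0.997
grasp_force: 0.0
clock: 1.77
position: [0.5296, -0.0234, 0.3279]
(array([ 0.60951329, -0.0220917 ,  0.45380023]), array([-0.32181448, -0.01446236, -0.94684869]))
[[4.0, 152.0], [143.0, 122.0], [286.0, 90.0], [82.0, 369.0], [230.0, 344.0], [402.0, 312.0], [-237.0, 371.0]]
```

View pics/w1.png

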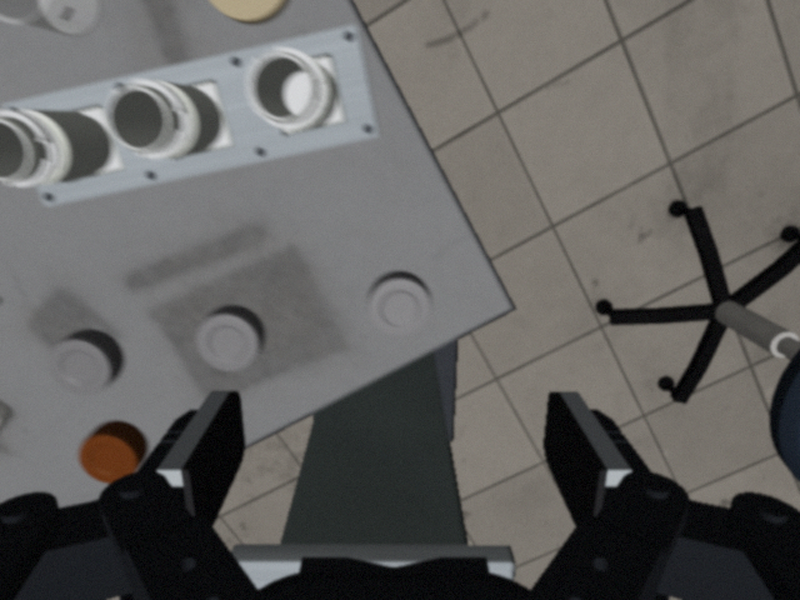

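Vessel rims (283,86; 142,117) and caps (400,304; 228,338; 84,364) match the top-view estimates within a constant offset of a few mm. Next is the brush.

```bash
python3 -m crank '[[-0.09,-0.5,0,0],[-0.09,-0.5,0,0],[-0.09,-0.5,0,0],[-0.09,-0.5,0,0],[-0.09,-0.5,0,0]]' 0.2 | head -2
python3 -m crank '[[-0.096,-0.5,0,0],[-0.096,-0.5,0,0],[-0.096,-0.5,0,0],[-0.096,-0.5,0,0],[-0.096,-0.5,0,0]]'|head -2
python3 - <<'E'
from h import *
d=snap("wrist","w2",scale=1.25); print(ray(d,320,240)[0],readout.get_obs()["joint_pos"].round(2))
pts=[[.455,.380,.223],[.455,.380,.15]]
print((proj(d,pts)*1.25).round(0).tolist())
E
```

```text
clock: 2.23
position: [0.4923, 0.1772, 0.3279]
clock: 2.65
position: [0.454, 0.3769, 0.3277]
[0.53388748 0.37819189 0.45359069] [-0.18  0.32 -0.77  1.39  0.22  1.52 -2.49]
[[388.0, 301.0], [389.0, 261.0]]
```

View pics/w2.png

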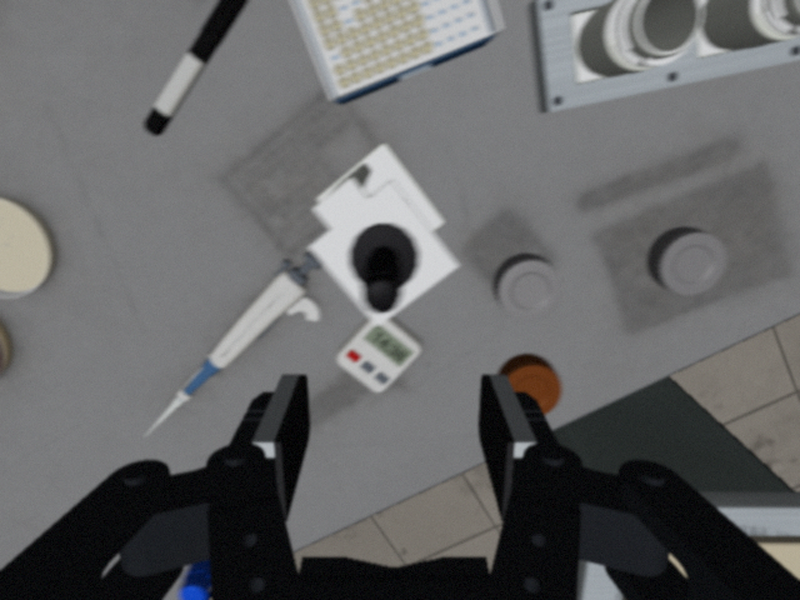

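Handle top at (381,296) and collar at (384,256), so the brush is at about (0.456, 0.382). I'll turn the tool 90° CCW to free joint 7, then descend.

```bash
python3 -m crank '[[0.005,-0.0125,0,-0.5],[0.005,-0.0125,0,-0.5],[0.005,-0.0125,0,-0.5],[0.005,-0.0125,0,-0.5],[0.005,-0.0125,0,-0.5]]' 0.2 | head -2
python3 -m crank '[[0,0,0,-0.5],[0,0,0,-0.5],[0,0,0,-0.5],[0,0,0,-0.5],[0,0,0,-0.5]]' | head -2
python3 -m crank '[[0,0,0,-0.5],[0,0,0,-0.5],[0,0,0,-0.5],[0,0,0,-0.5],[0,0,0,-0.5]]'
python3 - <<'E'
from h import *
o=readout.get_obs();print(o["joint_pos"].round(2),R.from_quat(o['ee_rot']).as_matrix().round(3))
E
```

```text
clock: 3.12
position: [0.4571, 0.3794, 0.3275]
clock: 3.53
position: [0.4572, 0.3794, 0.3278]
clock: 3.95
position: [0.4572, 0.3795, 0.3279]
ee_rot: [0.706, 0.708, -0.0, -0.0]
ft_force: [0.1, -0.7, -0.7]
grip_width: 0.601
grasp_force: 0.0
[-0.01  0.4  -1.02  1.38  0.33  1.55 -1.  ] [[-0.003  1.    -0.   ]
 [ 1.     0.003 -0.   ]
 [-0.    -0.    -1.   ]]
```

```bash
python3 -m crank '[[0.006,-0.003,0.1,0],[0.006,-0.003,0.2,0],[0.006,-0.003,0.28,0],[0.006,-0.003,0.32,0],[0.006,-0.003,0.3525,0]]' | head -3
python3 -m crank '[[0,0,0,0],[0,0,0,0],[0,0,0,0],[0,0,0,0],[0,0,0,0]]' -1 40
python3 -m crank '[[0,0,0,0],[0,0,0,0],[0,0,0,0],[0,0,0,0],[0,0,0,0]]' -1 60
```

```text
clock: 4.37
position: [0.4555, 0.3812, 0.1849]
ee_rot: [0.709, 0.705, -0.001, -0.0]
clock: 4.78
position: [0.4565, 0.3827, 0.1887]
ee_rot: [0.707, 0.707, 0.001, 0.0]
ft_force: [0.2, -0.2, 3.5]
grip_width: 0.194
grasp_force: 39.2
clock: 5.2
position: [0.4565, 0.3827, 0.1888]
ee_rot: [0.707, 0.707, 0.001, 0.0]
ft_force: [-0.4, 0.6, 6.7]
grip_width: 0.194
grasp_force: 58.3
```

```bash
python3 -m crank '[[0,0,-0.05,0],[0,0,-0.12,0],[0,0,-0.2,0],[0,0,-0.28,0],[0,0,-0.375,0]]' 
python3 -m crank '[[0,0,0,0],[-0.1,0.08,0,0],[-0.2,0.16,0,0],[-0.3,0.25,0,0],[-0.38,0.31,0,0]]' | head -2
python3 -m crank '[[-0.03,0.024,0,0],[-0.03,0.024,0,0],[-0.03,0.024,0,0]]'
python3 - <<'E'
from h import *
snap("scene","s2",crop=(210,120,400,262),scale=4.0)
E
```

```text
clock: 5.62
position: [0.4556, 0.3816, 0.3383]
ee_rot: [0.707, 0.707, -0.001, 0.0]
ft_force: [0.2, -0.3, -1.2]
grip_width: 0.196
grasp_force: 58.5
clock: 6.03
position: [0.5626, 0.2515, 0.3376]
clock: 6.28
position: [0.5717, 0.2402, 0.337]
ee_rot: [0.708, 0.706, -0.0, -0.0]
ft_force: [-0.6, 0.3, -0.5]
grip_width: 0.191
grasp_force: 58.6
```

View pics/s2.png

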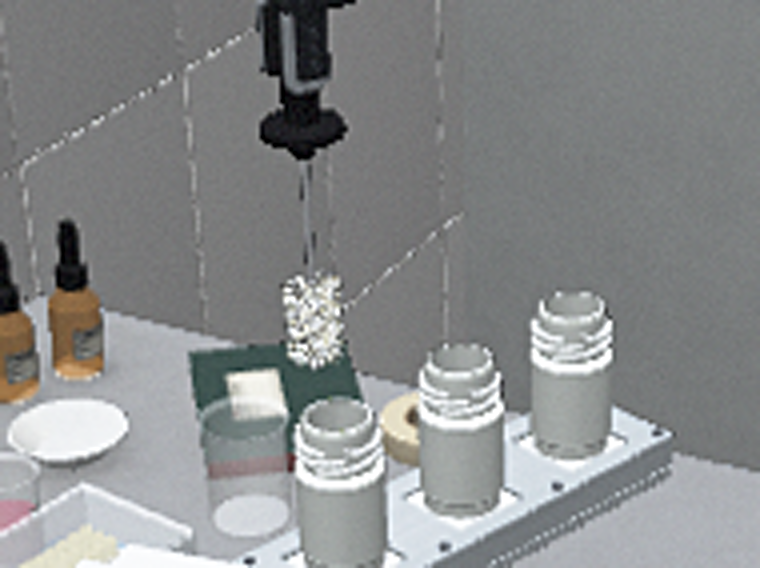

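Brush hangs straight, bristle tip at crop (315,362) and the rim of vessel a at (341,418).

Run:
```python
from h import *
s=load("s2")
P=lambda p:(((proj(s,p)-[210,120])+.5)*4-.5).round(1).tolist()
print(P([[.5717,.2402,.165],[.5717,.2402,.165+.051],[.5717,.2402,.293]]))
S=lambda x,y,z: atz(s,210+(x+.5)/4-.5,120+(y+.5)/4-.5,z)[:2].round(4)
print(S(315,365,.165),S(304,130,.293))
for p in((341,420),(460,365),(572,312)): print(S(*p,.12))
```

```text
[[315.6, 364.8], [310.2, 274.9], [301.5, 130.5]]
[0.5717 0.2406] [0.5716 0.2389]
[0.5844 0.2207]
[0.6009 0.1362]
[0.6191 0.0491]
```

Run:
```python
from h import *
H={(0,255,0):[(.5916,.2179),(.6096,.1297),(.6276,.0416)],(0,0,255):[(.5844,.2207),(.6015,.1345),(.6210,.0470)]}
t=np.linspace(0,2*np.pi,60)
def tile(name,crop,sc,w,h):
    d=load(name); x0,y0,x1,y1=crop
    im=cv2.resize(np.ascontiguousarray(d["color"][y0:y1,x0:x1,::-1]),None,fx=sc,fy=sc,interpolation=cv2.INTER_CUBIC)
    for col,vs in H.items():
        for v in vs:
            for r,z in((.0175,.12),):
                p=proj(d,np.c_[v[0]+r*np.cos(t),v[1]+r*np.sin(t),0*t+z]); p=((p-[x0,y0])+.5)*sc-.5
                cv2.polylines(im,[np.round(p*8).astype(int)],True,col,1,cv2.LINE_AA,3)
    o=np.zeros((h,w,3),np.uint8); im=im[:h,:w]; o[:im.shape[0],:im.shape[1]]=im; return o
a=tile("s2",(275,180,375,250),5,400,300); a=tile("s2",(280,185,380,245),4,400,240)
b=tile("top0",(305,180,405,220),4,400,240)
c=tile("w1",(0,30,270,160),2.9,800,360)
cv2.imwrite('pics/ov.png',np.vstack([np.hstack([a,b]),c]))
```

```text
(no output)
```

View pics/ov.png

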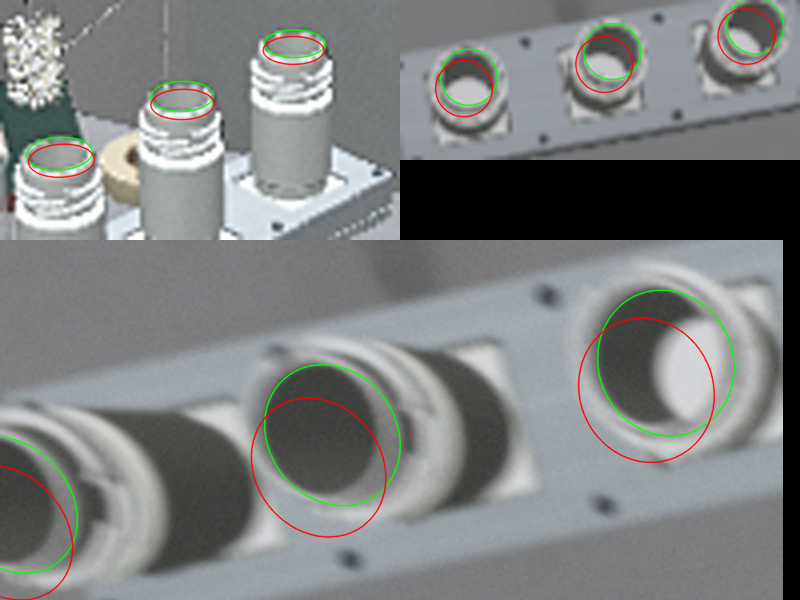

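```bash
python3 -m crank '[[-0.03,0.03,0,0],[-0.056,0.05,0,0],[-0.056,0.05,0,0],[-0.056,0.05,0,0]]' | head -2
python3 -m crank '[[0,0,0.08,0],[0,0,0.16,0],[0,0,0.24,0],[0,0,0.3,0],[0,0,0.32,0]]' 
python3 -m crank '[[0,0,0,0],[0,0,0,0]]'
```

```text
clock: 6.67
position: [0.5914, 0.2183, 0.3371]
clock: 7.08
position: [0.5892, 0.2185, 0.2055]
ee_rot: [0.707, 0.708, -0.002, -0.001]
ft_force: [0.0, -1.0, -1.7]
grip_width: 0.194
grasp_force: 58.6
clock: 7.25
position: [0.5912, 0.2195, 0.2106]
ee_rot: [0.707, 0.707, 0.001, 0.0]
ft_force: [0.9, 0.0, -0.2]
grip_width: 0.196
grasp_force: 58.6
```

```bash
python3 -m crank '[[0,0,0.012,0],[0,0,0.012,0],[0,0,0.012,0]]' | sed -n '2p;4p'
python3 -m crank '[[0,0,-0.06,0],[0,0,-0.12,0],[0,0,-0.17,0],[0,0,-0.17,0],[0,0,-0.17,0]]' | sed -n '2p;4p'
python3 -m crank '[[0,0,0.06,0],[0,0,0.12,0],[0,0,0.17,0],[0,0,0.17,0],[0,0,0.17,0]]' | sed -n '2p;4p'
python3 -m crank '[[0,0,0,0]]' | sed -n '2p;4p'
python3 -m crank '[[0,0,-0.08,0],[0,0,-0.16,0],[0,0,-0.24,0],[0,0,-0.32,0],[0,0,-0.32,0]]' | sed -n '2p;4p'
```

```text
position: [0.5914, 0.219, 0.2054]
ft_force: [-0.3, -0.3, -0.7]
position: [0.5916, 0.2192, 0.2742]
ft_force: [-0.5, -0.4, -0.4]
position: [0.5906, 0.2184, 0.2036]
ft_force: [0.3, 0.4, -0.2]
position: [0.5913, 0.2189, 0.2054]
ft_force: [-0.3, 0.4, -1.7]
position: [0.5923, 0.2205, 0.3408]
ft_force: [0.5, 1.0, -0.6]
```

```bash
python3 -m crank '[[-0.09,0.02,0,0],[-0.18,0.036,0,0],[-0.223,0.046,0,0],[-0.223,0.046,0,0],[-0.223,0.046,0,0]]' | sed -n '2p;4p'
python3 -m crank '[[0,0,0.08,0],[0,0,0.16,0],[0,0,0.24,0],[0,0,0.3,0],[0,0,0.32,0]]' | sed -n '2p;4p'
python3 -m crank '[[0,0,0,0],[0,0,0,0]]' | sed -n '2p;4p'
python3 -m crank '[[0,0,-0.06,0],[0,0,-0.12,0],[0,0,-0.17,0],[0,0,-0.17,0],[0,0,-0.17,0]]' | sed -n '2p;4p'
python3 -m crank '[[0,0,0.06,0],[0,0,0.12,0],[0,0,0.17,0],[0,0,0.17,0],[0,0,0.17,0]]' | sed -n '2p;4p'
python3 -m crank '[[0,0,0,0],[0,0,0,0]]' | sed -n '2p;4p'
python3 -m crank '[[0,0,-0.08,0],[0,0,-0.16,0],[0,0,-0.24,0],[0,0,-0.32,0],[0,0,-0.32,0]]' | sed -n '2p;4p'
```

```text
position: [0.61, 0.1284, 0.3335]
ft_force: [0.0, 0.7, 0.1]
position: [0.6078, 0.1305, 0.2014]
ft_force: [-0.5, -0.4, -1.2]
position: [0.6098, 0.1307, 0.206]
ft_force: [-0.0, 0.2, -0.4]
position: [0.6105, 0.1306, 0.2758]
ft_force: [-0.3, 0.2, -2.0]
position: [0.6092, 0.1295, 0.2043]
ft_force: [0.3, -0.3, 0.3]
position: [0.6102, 0.13, 0.2063]
ft_force: [-0.1, -0.1, -0.9]
position: [0.611, 0.1311, 0.3407]
ft_force: [0.6, 0.3, 0.6]
```

```bash
python3 -m crank '[[-0.09,0.02,0,0],[-0.18,0.036,0,0],[-0.22,0.043,0,0],[-0.22,0.043,0,0],[-0.22,0.043,0,0]]' | sed -n '2p;4p'
python3 -m crank '[[0,0,0.08,0],[0,0,0.16,0],[0,0,0.24,0],[0,0,0.3,0],[0,0,0.323,0]]' | sed -n '2p;4p'
python3 -m crank '[[0,0,0,0],[0,0,0,0]]' | sed -n '2p;4p'
python3 -m crank '[[0,0,-0.06,0],[0,0,-0.12,0],[0,0,-0.17,0],[0,0,-0.17,0],[0,0,-0.17,0]]' | sed -n '2p;4p'
python3 -m crank '[[0,0,0.06,0],[0,0,0.12,0],[0,0,0.17,0],[0,0,0.17,0],[0,0,0.17,0]]' | sed -n '2p;4p'
python3 -m crank '[[0,0,0,0],[0,0,0,0]]' | sed -n '2p;4p'
python3 -m crank '[[0,0,-0.08,0],[0,0,-0.16,0],[0,0,-0.24,0],[0,0,-0.323,0],[0,0,-0.323,0]]' | sed -n '2p;4p'
python3 -m crank '[[0.1,-0.05,0,0],[0.2,-0.1,0,0],[0.3,-0.15,0,0],[0.39,-0.19,0,0],[0.48,-0.24,0,0]]' | sed -n '2p;4p'
```

```text
position: [0.6271, 0.0406, 0.3333]
ft_force: [0.7, 0.9, 0.0]
position: [0.6251, 0.0429, 0.2003]
ft_force: [-0.7, -0.8, -0.4]
position: [0.6271, 0.0427, 0.2048]
ft_force: [0.3, 0.9, 0.6]
position: [0.6278, 0.0425, 0.2747]
ft_force: [-0.2, -0.1, -1.8]
position: [0.6265, 0.0416, 0.2033]
ft_force: [0.5, -0.8, 0.3]
position: [0.6274, 0.0419, 0.2049]
ft_force: [0.4, 0.3, -1.0]
position: [0.6284, 0.0428, 0.3408]
ft_force: [-0.2, 1.2, -0.4]
position: [0.5329, 0.2298, 0.3336]
ft_force: [0.9, 0.0, 1.0]
```

```bash
python3 -m crank '[[0.08,-0.04,0,0],[0.16,-0.08,0,0],[0.24,-0.12,0,0],[0.32,-0.16,0,0],[0.382,-0.191,0,0]]' | sed -n '2p;4p'
python3 -m crank '[[0,0,0,0],[0,0,0,0],[0,0,0,0]]' | sed -n '2,4p'
python3 - <<'E'
from h import *
d=snap("scene","s3",crop=(190,130,340,240),scale=5.0)
p=np.array(readout.get_obs()["position"]); print(((proj(d,[p-[0,0,.172],p-[0,0,.041],[.4565,.3827,.144]])-[190,130]+.5)*5-.5).round(0).tolist())
E
```

```text
position: [0.4553, 0.3836, 0.3337]
ft_force: [0.4, -0.5, -1.1]
position: [0.4578, 0.3805, 0.333]
ee_rot: [0.707, 0.707, 0.0, 0.0]
ft_force: [0.1, -1.3, -0.0]
[[304.0, 647.0], [269.0, 319.0], [303.0, 691.0]]
```

View pics/s3.png

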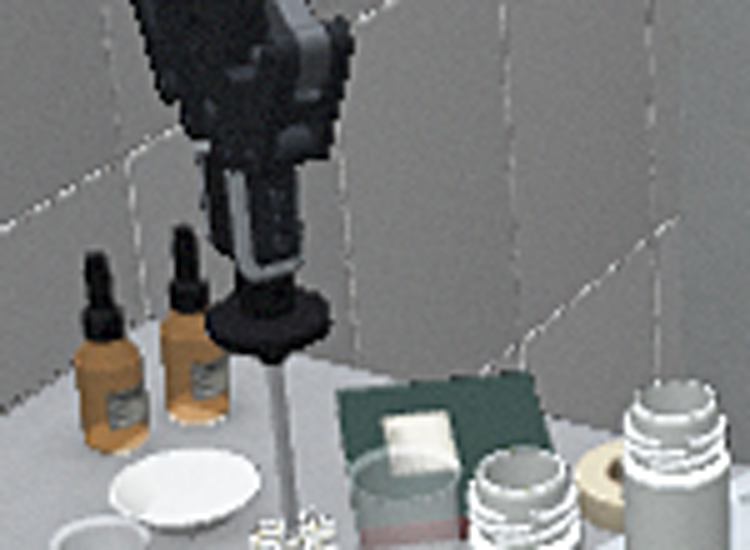

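Collar at (267,315), as predicted, so the brush hasn't slipped. Lowering it into the hole.

```bash
python3 -m crank '[[0.005,-0.003,0.02,0],[0.005,-0.003,0.06,0],[0.005,-0.003,0.1,0],[0.005,-0.003,0.14,0],[0.005,-0.003,0.18,0]]' | sed -n '2,4p'
python3 -m crank '[[0,0,0.04,0],[0,0,0.08,0],[0,0,0.12,0],[0,0,0.15,0],[0,0,0.17,0]]' | sed -n '2,4p'
python3 -m crank '[[0,0,0.0,0],[0,0,0.0,0],[0,0,0,0]]' | sed -n '2,4p'
```

```text
position: [0.4568, 0.3817, 0.2593]
ee_rot: [0.708, 0.706, -0.0, 0.0]
ft_force: [0.4, 0.1, -0.9]
position: [0.4564, 0.3816, 0.1908]
ee_rot: [0.708, 0.707, -0.001, 0.0]
ft_force: [0.0, 0.6, -0.0]
position: [0.4565, 0.383, 0.1933]
ee_rot: [0.707, 0.707, 0.001, 0.0]
ft_force: [-0.8, -0.0, -0.3]
```

```bash
python3 -m crank '[[0,0,0.01,0],[0,0,0.012,0],[0,0,0.012,0]]' | sed -n '2,4p'
python3 -m crank '[[0,0,0,0],[0,0,0,0],[0,0,0,0],[0,0,0,0],[0,0,0,0]]' -0.2 | sed -n '2,6p'
python3 -m crank '[[0,0,-0.06,0],[0,0,-0.12,0],[0,0,-0.18,0],[0,0,-0.25,0],[0,0,-0.3,0]]' | sed -n '2,6p'
python3 - <<'E'
from h import *
d=snap("scene","s4",crop=(210,200,310,330),scale=3)
a=cv2.imread('pics/s4.png'); snap("top","t4",crop=(210,215,300,295),scale=4.875); b=cv2.imread('pics/t4.png')
cv2.imwrite('pics/s4b.png',np.hstack([a,b]))
E
```

```text
position: [0.4562, 0.3827, 0.1877]
ee_rot: [0.707, 0.707, -0.0, 0.0]
ft_force: [0.1, 0.5, -1.0]
position: [0.4562, 0.3828, 0.1878]
ee_rot: [0.707, 0.707, 0.0, 0.0]
ft_force: [0.5, 0.1, -0.0]
grip_width: 0.398
grasp_force: 0.0
position: [0.4562, 0.383, 0.3101]
ee_rot: [0.707, 0.707, 0.001, 0.0]
ft_force: [0.1, -0.0, 0.4]
grip_width: 0.401
grasp_force: 0.0
```

View pics/s4b.png

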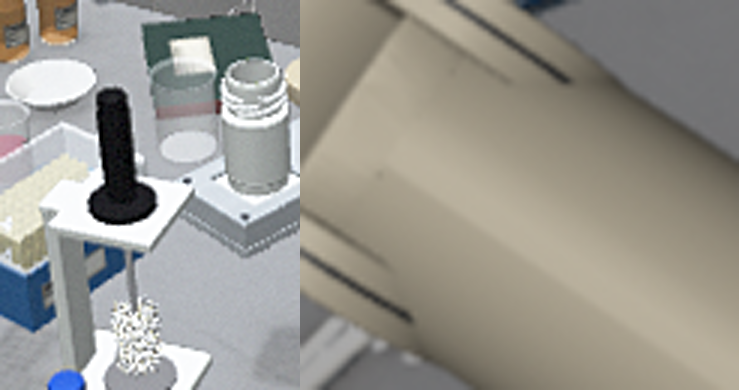

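The brush hangs upright in its stand again, collar seated. Next is cap L, squeezed along both axes to centre it.

```bash
python3 -m crank '[[-0.08,-0.037,0,-0.1],[-0.16,-0.074,0,-0.2],[-0.24,-0.11,0,-0.3],[-0.314,-0.148,0,-0.4],[-0.314,-0.148,0,-0.5]]' 1 | sed -n '2p'
python3 -m crank '[[0,0,0.1,-0.12],[0,0,0.2,-0.24],[0,0,0.3,-0.36],[0,0,0.4,-0.48],[0,0,0.5,-0.5]]' | sed -n '2p'
python3 -m crank '[[0,0,0,-0.12],[0,0,0,-0.24],[0,0,0,-0.36],[0,0,0,-0.48],[0,0,0,-0.5]]' | sed -n '2p'
python3 - <<'E'
from h import *
o=readout.get_obs();print(o["position"],o["joint_pos"].round(2),R.from_quat(o['ee_rot']).as_matrix().round(3).tolist())
E
```

```text
position: [0.3963, 0.254, 0.3066]
position: [0.3965, 0.2567, 0.1055]
position: [0.3966, 0.2569, 0.1071]
[0.39659954 0.25690021 0.10707753] [ 0.43  0.4  -1.25  1.97  0.43  1.08  0.57] [[-1.0, 0.003, -0.001], [0.003, 1.0, 0.0], [0.001, 0.0, -1.0]]
```

```bash
python3 -m crank '[[0,0,0.05,0],[0,0,0.1,0],[0,0,0.15,0],[0,0,0.19,0],[0,0,0.205,0]]' | sed -n '2,4p'
python3 -m crank '[[0,0,0,0],[0,0,0,0],[0,0,0,0],[0,0,0,0],[0,0,0,0]]' 0 20 | sed -n '2,6p'
python3 -m crank '[[0,0,0,0],[0,0,0,0],[0,0,0,0],[0,0,0,0],[0,0,0,0]]' | sed -n '2,6p'
```

```text
position: [0.3957, 0.2562, 0.0235]
ee_rot: [0.006, 1.0, -0.001, -0.001]
ft_force: [-0.7, -0.4, -0.5]
position: [0.3975, 0.2575, 0.0267]
ee_rot: [0.005, 1.0, 0.0, 0.001]
ft_force: [-1.2, -0.3, 7.8]
grip_width: 0.643
grasp_force: 21.8
position: [0.3975, 0.2575, 0.0267]
ee_rot: [0.005, 1.0, 0.0, 0.001]
ft_force: [-1.7, -0.3, 7.8]
grip_width: 0.643
grasp_force: 21.8
```

```bash
python3 -m crank '[[0,0,0,0],[0,0,0,0],[0,0,0,0],[0,0,0,0]]' 1 | sed -n '2p;5p'
python3 -m crank '[[0,0,0,0.12],[0,0,0,0.24],[0,0,0,0.36],[0,0,0,0.48],[0,0,0,0.5]]' | sed -n '2p'
python3 -m crank '[[0,0,0,0.12],[0,0,0,0.24],[0,0,0,0.36],[0,0,0,0.48],[0,0,0,0.5]]' | sed -n '2p'
python3 -m crank '[[0,0,0,0.12],[0,0,0,0.24],[0,0,0,0.36],[0,0,0,0.48],[0,0,0,0.5]]' | sed -n '2p'
python3 -m crank '[[0,0,0,0],[0,0,0,0],[0,0,0,0],[0,0,0,0],[0,0,0,0]]' 0 | sed -n '2,6p'
python3 -m crank '[[0,0,0,0],[0,0,0,0],[0,0,0,0],[0,0,0,0],[0,0,0,0]]' 0 40 | sed -n '2,6p'
python3 -m crank '[[0,0,-0.1,0],[0,0,-0.2,0],[0,0,-0.3,0],[0,0,-0.4,0],[0,0,-0.5,0]]' | sed -n '2,6p'
python3 - <<'E'
from h import *
o=readout.get_obs();print(o["position"],o["joint_pos"].round(2),R.from_quat(o['ee_rot']).as_matrix().round(3).tolist())
E
```

```text
position: [0.3971, 0.257, 0.0257]
grip_width: 0.996
position: [0.3971, 0.2571, 0.0258]
position: [0.397, 0.2571, 0.0257]
position: [0.397, 0.2571, 0.0257]
position: [0.397, 0.2571, 0.0258]
ee_rot: [0.709, 0.705, -0.0, 0.0]
ft_force: [-1.0, -1.0, 5.1]
grip_width: 0.637
grasp_force: 20.7
position: [0.397, 0.2571, 0.026]
ee_rot: [0.709, 0.705, -0.0, 0.0]
ft_force: [-1.2, -1.8, 8.4]
grip_width: 0.635
grasp_force: 40.5
position: [0.3965, 0.257, 0.2274]
ee_rot: [0.709, 0.705, -0.0, 0.0]
ft_force: [2.2, -0.4, -0.5]
grip_width: 0.632
grasp_force: 43.3
[0.39646461 0.25701869 0.22744311] [ 0.21  0.07 -0.9   1.84  0.06  1.26 -0.72] [[0.006, 1.0, -0.0], [1.0, -0.006, -0.0], [-0.0, -0.0, -1.0]]
```

```bash
python3 -m crank '[[-0.02,0.1,0,0],[-0.04,0.2,0,0],[-0.06,0.3,0,0],[-0.08,0.4,0,0],[-0.095,0.4865,0,0]]' | sed -n '2p'
python3 -m crank '[[0,0,0,0],[0,0,0,0],[0,0,0,0],[0,0,0,0]]' | sed -n '2,4p'
```

```text
position: [0.5939, 0.2154, 0.2248]
position: [0.5903, 0.2182, 0.2259]
ee_rot: [0.709, 0.705, 0.0, -0.0]
ft_force: [0.1, -0.8, -0.5]
```

```bash
python3 -m crank '[[0,0.003,0.06,0],[0,0.003,0.12,0],[0,0.003,0.16,0],[0,0.003,0.2,0],[0,0.003,0.2,0]]' | sed -n '2,4p'
python3 -m crank '[[0,0,0.01,0],[0,0,0.01,0],[0,0,0.01,0]]' | sed -n '2,4p'
python3 -m crank '[[0,0,0.01,0],[0,0,0.01,0],[0,0,0.01,0]]' | sed -n '2,4p'
python3 -m crank '[[0,0,0.008,0],[0,0,0.008,0],[0,0,0.008,0]]' | sed -n '2,4p'; python3 -c "
from h import *;print(readout.get_obs()['torque'])"
```

```text
position: [0.5903, 0.2169, 0.1431]
ee_rot: [0.71, 0.705, -0.002, -0.001]
ft_force: [0.2, 0.3, -0.7]
position: [0.5927, 0.2178, 0.143]
ee_rot: [0.71, 0.704, 0.001, 0.0]
ft_force: [1.1, 0.3, 0.3]
position: [0.5925, 0.2174, 0.1379]
ee_rot: [0.71, 0.704, 0.0, 0.0]
ft_force: [0.0, 0.4, -0.1]
position: [0.5924, 0.2174, 0.1343]
ee_rot: [0.71, 0.704, -0.0, -0.0]
ft_force: [0.9, -0.6, -0.6]
[ 0.04944036  0.00298023 -0.02336006]
```

```bash
cat > st.py <<'E'
from h import *
o=readout.get_obs();r=R.from_quat(o['ee_rot']).as_matrix()
print(o["position"].round(4),'F',o["ft_force"].round(1),'T',o["torque"].round(2),'q7',o["joint_pos"][6].round(2),'q3',o["joint_pos"][2].round(2),'yaw',np.degrees(np.arctan2(r[1,0],r[0,0])).round(1),'w',round(float(o['grip_width']),3),'g',round(float(o['grasp_force']),1),'t',round(float(o['clock']),1))
E
python3 -m crank '[[0,0,0.006,0],[0,0,0.006,0],[0,0,0.006,0]]' >/dev/null; python3 st.py
python3 -m crank '[[0,0,0,-0.1],[0,0,0,-0.2],[0,0,0,-0.25]]'  >/dev/null; python3 st.py
python3 -m crank '[[0,0,0,-0.1],[0,0,0,-0.2],[0,0,0,-0.25]]'  >/dev/null; python3 st.py
python3 -m crank '[[0,0,0,-0.1],[0,0,0,-0.2],[0,0,0,-0.25]]'  >/dev/null; python3 st.py
```

```text
[0.5929 0.2178 0.1337] F [-3.3 -1.9 12.4] T [-0.41  0.95 -0.02] q7 -0.69 q3 -0.75 yaw 89.5 w 0.636 g 44.6 t 24.6
[0.5927 0.2183 0.1337] F [-5.  -0.5 12.5] T [-0.18  1.02 -0.19] q7 -0.44 q3 -0.8 yaw 104.8 w 0.632 g 44.5 t 24.8
[0.5926 0.2182 0.1335] F [-3.   0.4  8.4] T [-0.11  0.78 -0.17] q7 -0.2 q3 -0.85 yaw 119.9 w 0.635 g 44.2 t 25.1
[0.5925 0.2174 0.1321] F [ 0.1 -0.3 -0.5] T [ 0.05  0.04 -0.02] q7 0.04 q3 -0.89 yaw 134.8 w 0.636 g 43.4 t 25.3
```

```bash
for i in 1 ; do python3 -m crank '[[0,0,0,-0.05],[0,0,0,-0.1]]'  >/dev/null; python3 st.py; done
python3 -m crank '[[0,0,0,-0.04],[0,0,0,-0.08]]'  >/dev/null; python3 st.py
python3 -m crank '[[0,0,0,-0.04],[0,0,0,-0.08]]'  >/dev/null; python3 st.py
```

```text
[0.5923 0.2174 0.132 ] F [-2.5  1.   0.1] T [ 0.09  0.36 -1.54] q7 0.13 q3 -0.91 yaw 140.6 w 0.635 g 43.0 t 25.5
[0.5926 0.2176 0.1324] F [-1.8  0.6  2.4] T [-0.03  0.23 -0.28] q7 0.21 q3 -0.93 yaw 145.4 w 0.633 g 43.4 t 25.6
[0.5925 0.2175 0.1324] F [-1.  -0.5  3.9] T [ 0.44  0.02 -0.54] q7 0.28 q3 -0.94 yaw 150.1 w 0.635 g 42.5 t 25.8
```

```bash
for i in 1; do python3 -m crank '[[0,0,0,0.04],[0,0,0,0.08]]'  >/dev/null; python3 st.py; done
python3 -m crank '[[0,0,0,0.04],[0,0,0,0.08]]'  >/dev/null; python3 st.py
python3 -m crank '[[0,0,0,0.04],[0,0,0,0.08]]'  >/dev/null; python3 st.py
```

```text
[0.5926 0.2182 0.1323] F [-0.4  0.4 -0.6] T [ 0.5  -0.11  0.15] q7 0.21 q3 -0.93 yaw 145.3 w 0.63 g 42.8 t 26.0
[0.5925 0.2181 0.1322] F [-0.7  2.1 -0.6] T [0.47 0.04 0.47] q7 0.13 q3 -0.91 yaw 140.4 w 0.633 g 42.7 t 26.1
[0.5923 0.2185 0.1321] F [ 0.9  2.7 -1.3] T [ 0.61 -0.24  0.47] q7 0.05 q3 -0.9 yaw 135.7 w 0.634 g 42.6 t 26.3
```

```bash
python3 -m crank '[[0,0,0,-0.04],[0,0,0,-0.08]]'  >/dev/null; python3 st.py
python3 -m crank '[[0,0,0,-0.04],[0,0,0,-0.08]]'  >/dev/null; python3 st.py
python3 -m crank '[[0,0,0,-0.04],[0,0,0,-0.08]]'  >/dev/null; python3 st.py
python3 -m crank '[[0,0,0.004,0],[0,0,0.004,0]]'  >/dev/null; python3 st.py
```

```text
[0.5921 0.2176 0.132 ] F [-3.7 -0.5  1. ] T [ 0.08  0.53 -0.31] q7 0.13 q3 -0.91 yaw 140.6 w 0.63 g 43.1 t 26.5
[0.5921 0.2176 0.1321] F [-4.1 -0.7  2.5] T [-0.08  0.93 -1.05] q7 0.21 q3 -0.93 yaw 145.3 w 0.632 g 43.0 t 26.6
[0.5921 0.2176 0.1323] F [-4.  -1.2  3.5] T [ 0.17  0.82 -0.84] q7 0.28 q3 -0.94 yaw 150.2 w 0.629 g 43.2 t 26.8
[0.5928 0.218  0.1322] F [-5.4 -2.2 13.1] T [-0.18  1.   -0.28] q7 0.28 q3 -0.94 yaw 150.1 w 0.635 g 44.1 t 27.0
```

```bash
python3 -m crank '[[0,0,0,0],[0,0,0,0],[0,0,0,0],[0,0,0,0],[0,0,0,0]]' 1 >/dev/null; python3 st.py
python3 -m crank '[[0,0,-0.06,0],[0,0,-0.12,0],[0,0,-0.18,0],[0,0,-0.25,0],[0,0,-0.25,0]]' >/dev/null; python3 st.py
python3 - <<'E'
from h import *
d=snap("scene","s5",crop=(270,200,330,260),scale=9)
for z in(91,95.5,100): print(z,((proj(d,[[.5916,.2179,.008+z/1000],[.5916,.2179,.034+z/1000]])-[270,200]+.5)*9-.5).round(0).tolist())
E
```

```text
[0.5924 0.2173 0.1303] F [0.3 0.1 0.3] T [-0.01 -0.    0.06] q7 0.28 q3 -0.94 yaw 150.1 w 0.999 g 0.0 t 27.4
[0.5939 0.2188 0.236 ] F [-0.2  0.2 -0.2] T [ 0.05 -0.01 -0.05] q7 0.33 q3 -0.99 yaw 150.1 w 1.002 g 0.0 t 27.8
91 [[228.0, 286.0], [222.0, 191.0]]
95.5 [[227.0, 270.0], [221.0, 175.0]]
100 [[226.0, 253.0], [221.0, 158.0]]
```

View pics/s5.png

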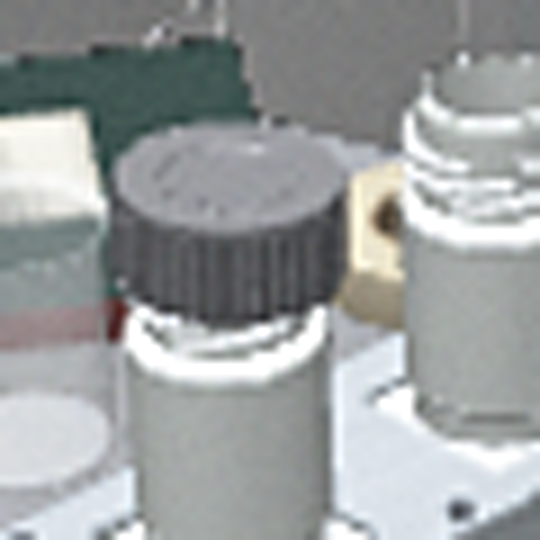

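Cap top centre is at (228,180), so it has dropped to about 95 mm and looks level. Regripping to screw it in clockwise.

```bash
python3 -m crank '[[0,0,0.08,0],[0,0,0.16,0],[0,0,0.22,0],[0,0,0.25,0],[0,0,0.258,0]]' 1 >/dev/null; python3 st.py
python3 -m crank '[[0,0,0,0],[0,0,0,0],[0,0,0,0],[0,0,0,0],[0,0,0,0]]' 0 30 >/dev/null; python3 st.py
python3 -m crank '[[0,0,0,0],[0,0,0,0],[0,0,0,0]]' 0 60 >/dev/null; python3 st.py
```

```text
[0.5912 0.2166 0.1243] F [-0.1 -1.5  0.5] T [-0.02  0.01 -0.01] q7 0.28 q3 -0.94 yaw 150.1 w 0.999 g 0.0 t 28.3
[0.5933 0.2177 0.1291] F [-1.3 -1.1  6.6] T [-0.24  0.22 -0.  ] q7 0.28 q3 -0.94 yaw 150.1 w 0.637 g 31.6 t 28.7
[0.5937 0.2182 0.1292] F [-0.   0.8  5.9] T [ 0.35 -0.48 -0.17] q7 0.28 q3 -0.94 yaw 150.1 w 0.624 g 62.3 t 28.9
```

```bash
for i in 1; do python3 -m crank '[[0,0,0.001,0.1],[0,0,0.00175,0.2],[0,0,0.00175,0.25]]' >/dev/null; python3 st.py; done
python3 -m crank '[[0,0,0.001,0.1],[0,0,0.00175,0.2],[0,0,0.00175,0.25]]' >/dev/null; python3 st.py
python3 -m crank '[[0,0,0.001,0.1],[0,0,0.00175,0.2],[0,0,0.00175,0.25]]' >/dev/null; python3 st.py
```

```text
[0.5931 0.2178 0.1279] F [ 0.9 -1.5 -1. ] T [-0.12 -0.11  0.03] q7 0.03 q3 -0.89 yaw 134.8 w 0.629 g 62.9 t 29.2
[0.5931 0.217  0.1267] F [ 0.2 -0.6  1. ] T [-0.32 -0.14 -0.  ] q7 -0.21 q3 -0.84 yaw 119.7 w 0.627 g 62.9 t 29.4
[0.5928 0.2168 0.1258] F [-0.5 -1.7  0.5] T [-0.57  0.05 -0.03] q7 -0.45 q3 -0.79 yaw 104.7 w 0.625 g 63.0 t 29.7
```

```bash
for i in 1; do python3 -m crank '[[0,0,0.001,0.1],[0,0,0.00175,0.2],[0,0,0.00175,0.25]]' >/dev/null; python3 st.py; done
python3 -m crank '[[0,0,0.001,0.1],[0,0,0.00175,0.2],[0,0,0.00175,0.25]]' >/dev/null; python3 st.py
python3 -m crank '[[0,0,0.001,0.1],[0,0,0.00175,0.2],[0,0,0.00175,0.25]]' >/dev/null; python3 st.py
python3 -m crank '[[0,0,0.0005,0.08],[0,0,0.001,0.16]]' >/dev/null; python3 st.py
```

```text
[0.5926 0.2167 0.1252] F [-1.4 -3.   1.7] T [-0.74  0.37  0.06] q7 -0.69 q3 -0.74 yaw 89.7 w 0.628 g 63.2 t 29.9
[0.5924 0.2168 0.1246] F [-1.7 -3.1  2.7] T [-0.71  0.63  0.03] q7 -0.93 q3 -0.69 yaw 74.7 w 0.627 g 63.2 t 30.2
[0.5923 0.217  0.1239] F [-3.5 -2.5  5. ] T [-0.78  0.86  0.11] q7 -1.18 q3 -0.65 yaw 59.8 w 0.624 g 63.3 t 30.4
[0.5922 0.217  0.1235] F [-3.4 -2.5  4.9] T [-0.65  0.95  0.13] q7 -1.33 q3 -0.61 yaw 50.3 w 0.633 g 63.4 t 30.6
```

```bash
for i in 1; do python3 -m crank '[[0,0,0.0005,0.08],[0,0,0.001,0.16]]' >/dev/null; python3 st.py; done
python3 -m crank '[[0,0,0.0005,0.08],[0,0,0.001,0.16]]' >/dev/null; python3 st.py
python3 -m crank '[[0,0,0.0005,0.08],[0,0,0.001,0.16]]' >/dev/null; python3 st.py
```

```text
[0.5921 0.2171 0.1231] F [-3.7 -2.2  5.8] T [-0.65  1.09  0.14] q7 -1.49 q3 -0.58 yaw 40.7 w 0.627 g 63.4 t 30.8
[0.5921 0.2174 0.1228] F [-3.5 -1.9  6.3] T [-0.44  1.18  0.16] q7 -1.64 q3 -0.55 yaw 31.1 w 0.63 g 63.5 t 30.9
[0.592  0.2179 0.1226] F [-5.1 -0.   6.1] T [-0.12  1.2   0.16] q7 -1.8 q3 -0.52 yaw 21.5 w 0.627 g 63.5 t 31.1
```

```bash
for i in 1; do python3 -m crank '[[0,0,0.0005,0.08],[0,0,0.001,0.16]]' >/dev/null; python3 st.py; done
python3 -m crank '[[0,0,0.0,0.08],[0,0,0.0,0.16]]' >/dev/null; python3 st.py
python3 -m crank '[[0,0,0.0,0.08],[0,0,0.0,0.16]]' >/dev/null; python3 st.py
```

```text
[0.592  0.2182 0.1223] F [-4.9 -1.1  9.8] T [-0.2   1.39  0.49] q7 -1.96 q3 -0.49 yaw 11.9 w 0.626 g 63.7 t 31.3
[0.5918 0.2182 0.1223] F [-5.5 -0.6  6.4] T [-0.16  1.34  0.97] q7 -2.11 q3 -0.46 yaw 2.4 w 0.63 g 63.6 t 31.4
[0.5918 0.2183 0.1222] F [-4.  -0.4  5.5] T [-0.16  1.22  0.96] q7 -2.27 q3 -0.43 yaw -7.2 w 0.627 g 63.5 t 31.6
```

```bash
python3 -m crank '[[0,0,0,0],[0,0,0,0],[0,0,0,0],[0,0,0,0]]' 1 >/dev/null; python3 st.py
python3 -m crank '[[0,0,-0.06,0],[0,0,-0.12,-0.1],[0,0,-0.18,-0.2],[0,0,-0.25,-0.3],[0,0,-0.3,-0.4]]' >/dev/null
python3 -m crank '[[0,0,0,-0.1],[0,0,0,-0.2],[0,0,0,-0.3],[0,0,0,-0.4],[0,0,0,-0.5]]' >/dev/null
python3 -m crank '[[0,0,0,-0.1],[0,0,0,-0.2],[0,0,0,-0.3],[0,0,0,-0.4],[0,0,0,-0.5]]' >/dev/null
python3 -m crank '[[0,0,0,-0.1],[0,0,0,-0.22],[0,0,0,-0.22]]' >/dev/null; python3 st.py
cat >> h.py <<'E'
def capz(d,v):
    """scan underside height and fit front lower rim: dark cap -> bright vessel along the front of the cap"""
    g=cv2.GaussianBlur(cv2.cvtColor(d["color"],cv2.COLOR_RGB2GRAY),(0,0),.6).astype(float)
    c=ray(d,320,240)[0]; a0=np.arctan2(c[1]-v[1],c[0]-v[0]); z=np.arange(.09,.125,.00025); out=[]
    for a in np.radians([-35,-20,0,20,35]):
        p=np.array([[v[0]+.028*np.cos(a0+a),v[1]+.028*np.sin(a0+a),h] for h in z]); q=proj(d,p)
        s=cv2.remap(g.astype(np.float32),q[:,:1].astype(np.float32),q[:,1:].astype(np.float32),cv2.INTER_CUBIC).ravel()
        out.append(1000*z[np.argmin(np.gradient(s))]-8)
    return np.round(out,1)
E
python3 - <<'E'
from h import *
print(capz(load("s5"),(.5916,.2179)))
d=snap("scene","s6"); print(capz(d,(.5916,.2179)))
E
```

```text
[0.5926 0.2173 0.1212] F [-0.1  0.4  0. ] T [ 0.02 -0.04 -0.04] q7 -2.27 q3 -0.43 yaw -7.0 w 1.003 g 0.0 t 31.9
[0.5926 0.2171 0.241 ] F [-0.3  0.5 -0.6] T [-0.03 -0.05 -0.05] q7 -0.61 q3 -0.73 yaw 90.5 w 1.0 g 0.0 t 33.5
[98.8 97.8 96.  96.3 89.8]
[89.2 88.2 88.8 89.8 89.8]
```

```bash
python3 - <<'E'
from h import *
a=load("scene0")["color"].astype(float); d=load("s6"); b=d["color"].astype(float)
for n,p in(('M',(.4217,.122,.013)),('R',(.4535,-.0306,.013))):
    u,v=proj(d,[p])[0].astype(int); print(n,np.abs(a-b)[v-14:v+14,u-16:u+16].mean().round(1))
E
python3 -m crank '[[-0.05,-0.09,0,-0.1],[-0.1,-0.18,0,-0.2],[-0.15,-0.27,0,-0.3],[-0.2,-0.36,0,-0.4],[-0.238,-0.427,0,-0.5]]' 1 >/dev/null; python3 st.py
python3 -m crank '[[0,0,0.08,-0.1],[0,0,0.16,-0.2],[0,0,0.24,-0.3],[0,0,0.32,-0.4],[0,0,0.35,-0.5]]' >/dev/null
python3 -m crank '[[0,0,0,-0.1],[0,0,0,-0.2],[0,0,0,-0.3],[0,0,0,-0.4],[0,0,0,-0.5]]' >/dev/null; python3 st.py
```

```text
M 3.3
R 3.6
[0.4202 0.1211 0.2404] F [0.4 0.2 0.1] T [-0.   -0.    0.03] q7 0.19 q3 -0.82 yaw 119.9 w 1.002 g 0.0 t 33.9
[0.4225 0.1222 0.1012] F [ 0.1  0.4 -0.6] T [-0.01 -0.01  0.06] q7 1.07 q3 -0.91 yaw -180.0 w 1.001 g 0.0 t 34.8
```

```bash
python3 -m crank '[[0.002,0,0.05,0],[0.002,0,0.1,0],[0.002,0,0.15,0],[0.002,0,0.18,0],[0.002,0,0.188,0]]' >/dev/null; python3 st.py
python3 -m crank '[[0,0,0,0],[0,0,0,0],[0,0,0,0],[0,0,0,0],[0,0,0,0]]' 0 20 >/dev/null; python3 st.py
python3 -m crank '[[0,0,0,0],[0,0,0,0],[0,0,0,0],[0,0,0,0]]' 1 >/dev/null; python3 st.py
python3 -m crank '[[0,0,0,0.1],[0,0,0,0.2],[0,0,0,0.3],[0,0,0,0.4],[0,0,0,0.5]]' >/dev/null
python3 -m crank '[[0,0,0,0.1],[0,0,0,0.2],[0,0,0,0.3],[0,0,0,0.4],[0,0,0,0.5]]' >/dev/null
python3 -m crank '[[0,0,0,0.1],[0,0,0,0.2],[0,0,0,0.3],[0,0,0,0.4],[0,0,0,0.5]]' >/dev/null;python3 st.py
python3 -m crank '[[0,0,0,0],[0,0,0,0],[0,0,0,0],[0,0,0,0],[0,0,0,0]]' 0 >/dev/null; python3 st.py
python3 -m crank '[[0,0,0,0],[0,0,0,0],[0,0,0,0]]' 0 40 >/dev/null; python3 st.py
```

```text
[0.4205 0.1219 0.0243] F [-0.5  0.4 -0.3] T [0.01 0.03 0.03] q7 0.92 q3 -0.85 yaw 179.7 w 1.0 g 0.0 t 35.2
[0.4223 0.1224 0.027 ] F [-2.2  0.2  6.9] T [ 0.07  0.48 -0.05] q7 0.93 q3 -0.85 yaw 179.9 w 0.643 g 20.9 t 35.6
[0.4217 0.1221 0.0261] F [-0.5 -0.3 -0.6] T [-0.05  0.01 -0.01] q7 0.93 q3 -0.85 yaw 180.0 w 0.997 g 0.0 t 35.9
[0.4216 0.1222 0.0259] F [-1.1  0.4  0.2] T [-0.06 -0.05  0.03] q7 -0.55 q3 -0.59 yaw 89.7 w 0.997 g 0.0 t 37.2
[0.4216 0.1223 0.0261] F [-1.1 -0.2  4.6] T [-0.09  0.48  0.07] q7 -0.54 q3 -0.6 yaw 90.1 w 0.641 g 20.5 t 37.6
[0.4216 0.1223 0.0263] F [-2.8 -1.2  9.2] T [-0.17  0.75  0.04] q7 -0.54 q3 -0.6 yaw 90.1 w 0.633 g 40.4 t 37.8
```

```bash
python3 -m crank '[[0,0,-0.1,0],[0,0,-0.2,0],[0,0,-0.3,0],[0,0,-0.4,0],[0,0,-0.5,0]]' >/dev/null; python3 st.py
python3 -m crank '[[0.004,0.1,0,0],[0.008,0.2,0,0],[0.012,0.3,0,0],[0.016,0.4,0,0],[0.0185,0.47,0,0]]' >/dev/null
python3 -m crank '[[0,0,0,0],[0,0,0,0],[0,0,0,0],[0,0,0,0]]' >/dev/null; python3 st.py
```

```text
[0.421  0.1222 0.2279] F [ 1.2  0.3 -0.6] T [-0.01 -0.13  0.04] q7 -0.35 q3 -0.62 yaw 90.1 w 0.634 g 43.4 t 38.2
[0.6088 0.1297 0.2261] F [-0.3  0.4  0.8] T [-0.01 -0.04 -0.04] q7 -0.44 q3 -0.59 yaw 90.1 w 0.633 g 43.4 t 39.0
```

```bash
python3 -m crank '[[0,0.002,0.06,0],[0,0.002,0.12,0],[0,0.002,0.17,0],[0,0.002,0.2,0],[0,0.002,0.216,0]]' >/dev/null
python3 -m crank '[[0,0,0,0],[0,0,0,0],[0,0,0,0]]' >/dev/null; python3 st.py
python3 -m crank '[[0,0,0.005,0],[0,0,0.01,0],[0,0,0.01,0],[0,0,0.01,0]]' >/dev/null; python3 st.py
python3 -m crank '[[0,0,0.005,0],[0,0,0.005,0],[0,0,0.005,0]]' >/dev/null; python3 st.py
```

```text
[0.6109 0.1298 0.141 ] F [ 0.1 -0.1 -0.8] T [-0.01  0.11  0.04] q7 -0.47 q3 -0.57 yaw 90.0 w 0.633 g 43.5 t 39.7
[0.6105 0.1296 0.1356] F [ 0.7 -0.8 -1.1] T [-0.01 -0.    0.03] q7 -0.47 q3 -0.57 yaw 90.0 w 0.63 g 43.5 t 40.0
[0.6108 0.1297 0.1342] F [-0.4  0.5  4.9] T [-0.14  0.33  0.01] q7 -0.47 q3 -0.57 yaw 90.0 w 0.63 g 44.0 t 40.2
```

```bash
python3 -m crank '[[0,-0.002,0.001,0],[0,-0.002,0.001,-0.08],[0,-0.002,0.001,-0.16]]' >/dev/null; python3 st.py
python3 -m crank '[[0,0,0,-0.08],[0,0,0,-0.16]]' >/dev/null; python3 st.py
python3 -m crank '[[0,0,0,-0.08],[0,0,0,-0.16]]' >/dev/null; python3 st.py
python3 -m crank '[[0,0,0,-0.08],[0,0,0,-0.16]]' >/dev/null; python3 st.py
```

```text
[0.6103 0.1302 0.1342] F [-1.2  1.4  6. ] T [ 0.17  0.19 -0.04] q7 -0.31 q3 -0.6 yaw 99.8 w 0.63 g 44.1 t 40.5
[0.6102 0.1302 0.1342] F [-0.1  0.3  7.2] T [ 0.13  0.25 -0.12] q7 -0.15 q3 -0.63 yaw 109.4 w 0.634 g 44.1 t 40.7
[0.6102 0.1302 0.1342] F [-0.7  0.4  5.4] T [ 0.09  0.23 -0.17] q7 0.0 q3 -0.66 yaw 119.0 w 0.63 g 44.1 t 40.8
[0.6102 0.1301 0.1342] F [-0.6  0.3  6.5] T [ 0.14  0.27 -0.1 ] q7 0.16 q3 -0.69 yaw 128.6 w 0.629 g 44.1 t 41.0
```

```bash
python3 -m crank '[[0,0,0,-0.08],[0,0,0,-0.16]]' >/dev/null; python3 st.py
python3 -m crank '[[0,0,0,-0.08],[0,0,0,-0.16]]' >/dev/null; python3 st.py
python3 -m crank '[[0,0,0,-0.08],[0,0,0,-0.16]]' >/dev/null; python3 st.py
python3 -m crank '[[0,0,0,-0.08],[0,0,0,-0.16]]' >/dev/null; python3 st.py
```

```text
[0.6102 0.1301 0.1342] F [-1.2  0.7  7.2] T [ 0.07  0.38 -0.08] q7 0.32 q3 -0.72 yaw 138.2 w 0.629 g 44.2 t 41.2
[0.6099 0.13   0.1339] F [-0.1  0.3  1.5] T [ 0.15  0.12 -0.  ] q7 0.47 q3 -0.75 yaw 147.8 w 0.633 g 43.5 t 41.3
[0.6097 0.1296 0.1331] F [ 0.7 -0.5 -0.5] T [ 0.06 -0.08  0.06] q7 0.63 q3 -0.78 yaw 157.4 w 0.629 g 43.4 t 41.5
[0.6098 0.1294 0.1331] F [-0.7 -0.7  1.5] T [ 0.04 -0.01 -1.63] q7 0.78 q3 -0.81 yaw 166.9 w 0.632 g 43.9 t 41.7
```

```bash
python3 -m crank '[[0,0,0,0],[0,0,0,0],[0,0,0,0],[0,0,0.005,0],[0,0,0.01,0]]' 1 >/dev/null; python3 st.py
python3 - <<'E'
from h import *
d=snap("scene","s7"); print(capz(d,(.6098,.1297)))
E
python3 -m crank '[[0,0,0,0],[0,0,0,0],[0,0,0,0],[0,0,0,0],[0,0,0,0]]' 0 30 >/dev/null; python3 st.py
python3 -m crank '[[0,0,0,0],[0,0,0,0],[0,0,0,0]]' 0 60 >/dev/null; python3 st.py
python3 -m crank '[[0,0,0.001,0.1],[0,0,0.00175,0.2],[0,0,0.00175,0.25]]' >/dev/null; python3 st.py
python3 -m crank '[[0,0,0.001,0.1],[0,0,0.00175,0.2],[0,0,0.00175,0.25]]' >/dev/null; python3 st.py
```

```text
[0.6096 0.1297 0.1291] F [ 0.1 -0.2  0.5] T [-0.07  0.03  0.04] q7 0.77 q3 -0.81 yaw 166.7 w 1.001 g 0.0 t 42.1
[88.2 93.8 94.5 96.  97. ]
[0.6098 0.1296 0.1295] F [-0.1 -0.3  3.4] T [-0.04  0.11  0.  ] q7 0.78 q3 -0.81 yaw 166.8 w 0.636 g 31.6 t 42.5
[0.6098 0.1296 0.1297] F [-0.3 -0.7  4.7] T [-0.17  0.29  0.04] q7 0.78 q3 -0.81 yaw 166.8 w 0.625 g 61.9 t 42.8
[0.6103 0.1295 0.1291] F [ 1.6 -0.1  3.4] T [-0.18 -0.11  0.03] q7 0.53 q3 -0.76 yaw 151.4 w 0.628 g 62.1 t 43.0
[0.6102 0.1294 0.1283] F [ 0.4 -1.4  2.8] T [-0.21 -0.08  0.02] q7 0.28 q3 -0.71 yaw 136.4 w 0.628 g 62.1 t 43.3
```

Dropped in and running smoothly; continuing.

```bash
python3 -m crank '[[0,0,0.001,0.1],[0,0,0.00175,0.2],[0,0,0.00175,0.25]]' >/dev/null; python3 st.py
python3 -m crank '[[0,0,0.001,0.1],[0,0,0.00175,0.2],[0,0,0.00175,0.25]]' >/dev/null; python3 st.py
python3 -m crank '[[0,0,0.001,0.1],[0,0,0.00175,0.2],[0,0,0.00175,0.25]]' >/dev/null; python3 st.py
python3 -m crank '[[0,0,0.001,0.1],[0,0,0.00175,0.2],[0,0,0.00175,0.25]]' >/dev/null; python3 st.py
python3 -m crank '[[0,0,0.0005,0.08],[0,0,0.001,0.16]]' >/dev/null; python3 st.py
python3 -m crank '[[0,0,0.0005,0.08],[0,0,0.001,0.16]]' >/dev/null; python3 st.py
```

```text
[0.6102 0.1293 0.1276] F [-0.5 -0.8  3.1] T [-0.23 -0.05  0.04] q7 0.04 q3 -0.66 yaw 121.4 w 0.626 g 62.1 t 43.5
[0.6101 0.1293 0.1269] F [ 0.4 -0.8  3.8] T [-0.18 -0.07  0.01] q7 -0.2 q3 -0.61 yaw 106.4 w 0.625 g 62.1 t 43.8
[0.6101 0.1294 0.1262] F [ 0.3 -1.   3. ] T [-0.2   0.09  0.01] q7 -0.45 q3 -0.56 yaw 91.4 w 0.625 g 62.1 t 44.0
[0.6101 0.1294 0.1256] F [ 0.5 -0.5  3.8] T [-0.14  0.05  0.05] q7 -0.69 q3 -0.52 yaw 76.4 w 0.624 g 62.2 t 44.3
[0.6103 0.1298 0.1255] F [-0.4  0.1  7.2] T [-0.06  0.03  0.07] q7 -0.85 q3 -0.49 yaw 66.9 w 0.627 g 62.5 t 44.5
[0.6106 0.1299 0.1255] F [-0.8  0.1  8.6] T [-0.02  0.05  0.04] q7 -1.01 q3 -0.46 yaw 57.3 w 0.625 g 62.6 t 44.6
```

```bash
python3 -m crank '[[0,0,0,0.08],[0,0,0,0.16]]' >/dev/null; python3 st.py
python3 -m crank '[[0,0,0,0.08],[0,0,0,0.16]]' >/dev/null; python3 st.py
python3 -m crank '[[0,0,0,0.08],[0,0,0,0.16]]' >/dev/null; python3 st.py
python3 -m crank '[[0,0,0,0.08],[0,0,0,0.16]]' >/dev/null; python3 st.py
python3 - <<'E'
from h import *
d=snap("scene","s8"); print(capz(d,(.6098,.1297)),capz(d,(.5916,.2179)))
E
```

```text
[0.6106 0.1299 0.1255] F [0.7 0.  8.6] T [-0.08  0.01  0.12] q7 -1.16 q3 -0.43 yaw 47.7 w 0.625 g 62.6 t 44.8
[0.6105 0.1298 0.1255] F [-0.2  0.3  7.2] T [-0.11  0.03  0.47] q7 -1.32 q3 -0.4 yaw 38.2 w 0.624 g 62.6 t 45.0
[0.6105 0.1297 0.1254] F [-0.7 -0.8  7.7] T [-0.38  0.02  1.01] q7 -1.48 q3 -0.37 yaw 28.6 w 0.626 g 62.7 t 45.1
[0.6104 0.1297 0.1252] F [-0.3 -1.   6.7] T [-0.39  0.05  1.63] q7 -1.63 q3 -0.34 yaw 19.1 w 0.626 g 62.8 t 45.3
[88.2 89.  87.8 89.5 90.5] [89.2 88.2 88.8 89.5 89.8]
```

```bash
python3 -m crank '[[0,0,0,0],[0,0,0,0],[0,0,0,0],[0,0,0,0]]' 1 >/dev/null; python3 st.py
python3 -m crank '[[0,0,-0.06,0],[0,0,-0.12,-0.1],[0,0,-0.18,-0.2],[0,0,-0.25,-0.3],[0,0,-0.28,-0.4]]' >/dev/null
python3 -m crank '[[0,0,0,-0.1],[0,0,0,-0.2],[0,0,0,-0.3],[0,0,0,-0.4],[0,0,0,-0.5]]' >/dev/null
python3 -m crank '[[0,0,0,-0.1],[0,0,0,-0.2],[0,0,0,-0.28],[0,0,0,-0.28]]' >/dev/null; python3 st.py
python3 - <<'E'
from h import *
a=load("scene0")["color"].astype(float); d=snap("scene","s9"); b=d["color"].astype(float)
print(capz(d,(.6098,.1297)),capz(d,(.5916,.2179)))
for n,p in(('R',(.4535,-.0306,.013)),):
    u,v=proj(d,[p])[0].astype(int); print(n,np.abs(a-b)[v-14:v+14,u-16:u+16].mean().round(1))
E
```

```text
[0.6094 0.1295 0.1238] F [-0.1  0.2 -0.1] T [ 0.03 -0.03 -0.02] q7 -1.63 q3 -0.34 yaw 19.2 w 0.999 g 0.0 t 45.7
[0.6095 0.1294 0.2358] F [ 0.3  0.4 -0.1] T [-0.01 -0.01  0.01] q7 -0.42 q3 -0.54 yaw 90.2 w 1.0 g 0.0 t 46.9
[88.2 88.8 87.8 89.5 90.5] [89.2 88.2 88.8 89.8 89.8]
R 3.4
```

```bash
python3 -m crank '[[-0.07,-0.068,0,0],[-0.14,-0.136,0,0],[-0.21,-0.205,0,0],[-0.28,-0.273,0,0],[-0.34,-0.33,0,0]]' >/dev/null
python3 -m crank '[[-0.03,-0.03,0,-0.1],[-0.06,-0.06,0,-0.2],[-0.06,-0.06,0.08,-0.3],[-0.06,-0.06,0.16,-0.4],[-0.06,-0.06,0.22,-0.5]]' >/dev/null; python3 st.py
python3 -m crank '[[0,0,0.06,-0.1],[0,0,0.12,-0.2],[0,0,0.12,-0.3],[0,0,0.12,-0.4],[0,0,0.12,-0.5]]' >/dev/null
python3 -m crank '[[0,0,0,-0.1],[0,0,0,-0.2],[0,0,0,-0.3],[0,0,0,-0.4],[0,0,0,-0.5]]' >/dev/null; python3 st.py
```

```text
[ 0.4528 -0.0307  0.1465] F [ 0.2  0.6 -0.6] T [-0.    0.01 -0.02] q7 0.46 q3 -0.48 yaw 120.0 w 1.005 g 0.0 t 47.7
[ 0.4536 -0.0304  0.1002] F [-0.2 -0.2 -0.4] T [ 0.03 -0.04  0.02] q7 1.46 q3 -0.56 yaw -179.9 w 1.005 g 0.0 t 48.6
```

```bash
python3 -m crank '[[0,0,0.05,0],[0,0,0.1,0],[0,0,0.15,0],[0,0,0.18,0],[0,0,0.186,0]]' >/dev/null; python3 st.py
python3 -m crank '[[0,0,0,0],[0,0,0,0],[0,0,0,0],[0,0,0,0],[0,0,0,0]]' 0 20 >/dev/null; python3 st.py
python3 -m crank '[[0,0,0,0],[0,0,0,0],[0,0,0,0],[0,0,0,0]]' 1 >/dev/null; python3 st.py
python3 -m crank '[[0,0,0,0.1],[0,0,0,0.2],[0,0,0,0.3],[0,0,0,0.4],[0,0,0,0.5]]' >/dev/null
python3 -m crank '[[0,0,0,0.1],[0,0,0,0.2],[0,0,0,0.3],[0,0,0,0.4],[0,0,0,0.5]]' >/dev/null
python3 -m crank '[[0,0,0,0.1],[0,0,0,0.2],[0,0,0,0.3],[0,0,0,0.4],[0,0,0,0.5]]' >/dev/null;python3 st.py
python3 -m crank '[[0,0,0,0],[0,0,0,0],[0,0,0,0],[0,0,0,0],[0,0,0,0]]' 0 >/dev/null; python3 st.py
python3 -m crank '[[0,0,0,0],[0,0,0,0],[0,0,0,0]]' 0 40 >/dev/null; python3 st.py
python3 -m crank '[[0,0,-0.1,0],[0,0,-0.2,0],[0,0,-0.3,0],[0,0,-0.4,0],[0,0,-0.5,0]]' >/dev/null; python3 st.py
python3 -m crank '[[0,0,0,0],[0,0,0,0]]' >/dev/null; python3 st.py
```

```text
[ 0.4521 -0.0303  0.0238] F [0.  0.1 0.2] T [-0.01  0.    0.  ] q7 1.38 q3 -0.54 yaw 179.8 w 1.0 g 0.0 t 49.0
[ 0.4543 -0.0304  0.0269] F [-1.4  0.1  6.7] T [ 0.2   0.43 -0.04] q7 1.38 q3 -0.54 yaw 179.9 w 0.641 g 20.9 t 49.4
[ 0.4536 -0.0305  0.0259] F [ 0.1 -0.6 -0.5] T [ 0.03 -0.03 -0.03] q7 1.38 q3 -0.54 yaw 180.0 w 1.002 g 0.0 t 49.7
[ 0.4535 -0.0304  0.0257] F [-0.7  0.5 -0. ] T [-0.02  0.05 -0.03] q7 -0.13 q3 -0.31 yaw 89.7 w 1.004 g 0.0 t 51.0
[ 0.4536 -0.0304  0.026 ] F [-1.7 -0.1  4.7] T [0.13 0.4  0.09] q7 -0.12 q3 -0.31 yaw 90.1 w 0.64 g 20.7 t 51.4
[ 0.4536 -0.0304  0.0261] F [-3.1  1.   8.4] T [0.13 0.7  0.01] q7 -0.12 q3 -0.31 yaw 90.1 w 0.633 g 40.5 t 51.6
[ 0.453  -0.0304  0.2277] F [ 1.9  0.7 -0.4] T [-0.05 -0.1   0.03] q7 -0.03 q3 -0.32 yaw 90.1 w 0.63 g 43.3 t 52.1
[ 0.4547 -0.0305  0.2279] F [-0.1 -1.  -1.7] T [ 0.03  0.04 -0.03] q7 -0.03 q3 -0.32 yaw 90.0 w 0.631 g 43.4 t 52.2
```

```bash
python3 -m crank '[[0.036,0.087,0,0],[0.072,0.174,0,0],[0.108,0.26,0,0],[0.144,0.348,0,0],[0.18,0.434,0,0]]' >/dev/null
python3 -m crank '[[0,0,0,0],[0,0,0,0],[0,0,0,0],[0,0,0,0]]' >/dev/null; python3 st.py
python3 -m crank '[[0,0,0.06,0],[0,0,0.12,0],[0,0,0.17,0],[0,0,0.2,0],[0,0,0.216,0]]' >/dev/null
python3 -m crank '[[0,0,0,0],[0,0,0,0],[0,0,0,0]]' >/dev/null; python3 st.py
```

```text
[0.6263 0.0408 0.2253] F [ 0.6 -0.  -0.9] T [-0.05  0.03 -0.  ] q7 -0.23 q3 -0.36 yaw 90.0 w 0.636 g 43.4 t 53.0
[0.6277 0.0416 0.1408] F [-0.1 -0.7  0.1] T [ 0.04  0.01 -0.02] q7 -0.25 q3 -0.35 yaw 90.0 w 0.631 g 43.4 t 53.6
```

```bash
python3 -m crank '[[0,0,0.008,0],[0,0,0.013,0],[0,0,0.017,0],[0,0,0.017,0]]' >/dev/null; python3 st.py
python3 -m crank '[[0,0,0,-0.08],[0,0,0,-0.16]]' >/dev/null; python3 st.py
python3 -m crank '[[0,0,0,-0.08],[0,0,0,-0.16]]' >/dev/null; python3 st.py
python3 -m crank '[[0,0,0,-0.08],[0,0,0,-0.16]]' >/dev/null; python3 st.py
python3 -m crank '[[0,0,0,-0.08],[0,0,0,-0.16]]' >/dev/null; python3 st.py
```

```text
[0.6278 0.0417 0.1339] F [-2.3 -0.5  8.8] T [-0.13  0.59  0.06] q7 -0.25 q3 -0.35 yaw 90.0 w 0.634 g 44.3 t 54.0
[0.628  0.0419 0.134 ] F [0.2 0.6 6.8] T [ 0.08  0.07 -0.08] q7 -0.09 q3 -0.38 yaw 99.8 w 0.631 g 44.1 t 54.1
[0.6281 0.0419 0.134 ] F [-1.7  1.1  6.8] T [ 0.11  0.09 -0.1 ] q7 0.07 q3 -0.41 yaw 109.4 w 0.632 g 44.1 t 54.3
[0.6276 0.0418 0.1332] F [-0.1  0.1 -0.2] T [0.01 0.03 0.01] q7 0.22 q3 -0.44 yaw 119.0 w 0.633 g 43.4 t 54.5
[0.6272 0.0415 0.1326] F [ 0.1  0.  -0.8] T [-0.12 -0.21 -0.02] q7 0.38 q3 -0.47 yaw 128.6 w 0.63 g 43.4 t 54.6
```

```bash
python3 -m crank '[[0,0,0,-0.04],[0,0,0,-0.08]]' >/dev/null; python3 st.py
python3 -m crank '[[0,0,0,-0.03],[0,0,0,-0.05]]' >/dev/null; python3 st.py
```

```text
[0.6275 0.0413 0.1326] F [ 2.3 -0.  -1.4] T [ 0.02 -0.45 -0.58] q7 0.46 q3 -0.48 yaw 133.3 w 0.631 g 43.4 t 54.8
[0.6276 0.0412 0.1329] F [ 1.  -0.3  1.9] T [-0.07 -0.16 -1.01] q7 0.51 q3 -0.49 yaw 136.2 w 0.634 g 43.8 t 55.0
```

Against the stops (T = -1.0). Release, drop, regrip and run in.

```bash
python3 -m crank '[[0,0,0,0],[0,0,0,0],[0,0,0,0],[0,0,0.005,0],[0,0,0.009,0]]' 1 >/dev/null; python3 st.py
python3 -m crank '[[0,0,0,0],[0,0,0,0],[0,0,0,0],[0,0,0,0],[0,0,0,0]]' 0 30 >/dev/null; python3 st.py
python3 -m crank '[[0,0,0,0],[0,0,0,0],[0,0,0,0]]' 0 60 >/dev/null; python3 st.py
python3 -m crank '[[0,0,0.001,0.1],[0,0,0.00175,0.2],[0,0,0.00175,0.25]]' >/dev/null; python3 st.py
python3 -m crank '[[0,0,0.001,0.1],[0,0,0.00175,0.2],[0,0,0.00175,0.25]]' >/dev/null; python3 st.py
python3 -m crank '[[0,0,0.001,0.1],[0,0,0.00175,0.2],[0,0,0.00175,0.25]]' >/dev/null; python3 st.py
python3 -m crank '[[0,0,0.001,0.1],[0,0,0.00175,0.2],[0,0,0.00175,0.25]]' >/dev/null; python3 st.py
```

```text
[0.6271 0.0417 0.1288] F [-0.4  0.4  0.2] T [-0.06 -0.03  0.03] q7 0.5 q3 -0.49 yaw 136.2 w 1.0 g 0.0 t 55.4
[0.6273 0.0416 0.1292] F [-0.2 -0.1  1.4] T [0.06 0.05 0.01] q7 0.5 q3 -0.49 yaw 136.2 w 0.64 g 31.7 t 55.8
[0.6274 0.0416 0.1294] F [-0.6 -0.   5.2] T [-0.03  0.29  0.03] q7 0.5 q3 -0.49 yaw 136.2 w 0.626 g 62.1 t 56.1
[0.6277 0.0412 0.1287] F [ 1.  -0.4  4.4] T [-0.23 -0.01  0.03] q7 0.25 q3 -0.44 yaw 120.8 w 0.629 g 62.1 t 56.3
[0.6276 0.0411 0.128 ] F [0.  0.2 4.8] T [-0.24  0.07  0.02] q7 0.01 q3 -0.4 yaw 105.8 w 0.625 g 62.1 t 56.6
[0.6275 0.0412 0.1273] F [-0.3 -1.7  4. ] T [-0.18  0.16  0.09] q7 -0.24 q3 -0.35 yaw 90.8 w 0.626 g 62.2 t 56.8
[0.6275 0.0412 0.1266] F [-0.3 -0.9  4.5] T [-0.18  0.2  -0.01] q7 -0.49 q3 -0.3 yaw 75.8 w 0.628 g 62.2 t 57.1
```

```bash
python3 st.py
python3 -m crank '[[0,0,0.001,0.1],[0,0,0.00175,0.2],[0,0,0.00175,0.25]]' >/dev/null; python3 st.py
python3 -m crank '[[0,0,0.001,0.1],[0,0,0.00175,0.2],[0,0,0.00175,0.25]]' >/dev/null; python3 st.py
python3 -m crank '[[0,0,0,0.08],[0,0,0,0.16]]' >/dev/null; python3 st.py
python3 -m crank '[[0,0,0,0.08],[0,0,0,0.16]]' >/dev/null; python3 st.py
python3 -m crank '[[0,0,0,0.08],[0,0,0,0.16]]' >/dev/null; python3 st.py
```

```text
[0.6275 0.0412 0.1266] F [-0.3 -0.9  4.5] T [-0.18  0.2  -0.01] q7 -0.49 q3 -0.3 yaw 75.8 w 0.628 g 62.2 t 57.1
[0.6274 0.0413 0.1259] F [-1.4 -1.   4.8] T [-0.15  0.25  0.01] q7 -0.73 q3 -0.26 yaw 60.8 w 0.625 g 62.2 t 57.3
[0.6275 0.0414 0.1253] F [-0.4 -0.7  4.8] T [-0.02  0.15 -0.01] q7 -0.98 q3 -0.22 yaw 45.8 w 0.625 g 62.3 t 57.6
[0.6276 0.0415 0.1254] F [ 0.7 -0.5  5.1] T [-0.04  0.08  0.02] q7 -1.14 q3 -0.19 yaw 36.3 w 0.627 g 62.2 t 57.7
[0.6276 0.0415 0.1254] F [-0.3 -1.   5.1] T [-0.01  0.08  0.07] q7 -1.3 q3 -0.16 yaw 26.7 w 0.624 g 62.2 t 57.9
[0.6276 0.0416 0.1253] F [ 0.6 -0.1  4.4] T [0.09 0.08 0.08] q7 -1.45 q3 -0.13 yaw 17.1 w 0.624 g 62.2 t 58.1
```

```bash
python3 -m crank '[[0,0,0,0.08],[0,0,0,0.16]]' >/dev/null; python3 st.py
python3 -m crank '[[0,0,0,0.08],[0,0,0,0.16]]' >/dev/null; python3 st.py
python3 -m crank '[[0,0,0,0.08],[0,0,0,0.16]]' >/dev/null; python3 st.py
python3 - <<'E'
from h import *
d=snap("scene","s10"); print([capz(d,v) for v in((.6276,.0415),(.6098,.1297),(.5916,.2179))])
E
```

```text
[0.628  0.0417 0.1253] F [1.7 0.1 2.7] T [ 0.15 -0.54  0.48] q7 -1.61 q3 -0.1 yaw 7.6 w 0.626 g 62.2 t 58.2
[0.628  0.0418 0.1252] F [ 2.4 -0.3  2.6] T [ 0.16 -0.63  1.08] q7 -1.77 q3 -0.07 yaw -2.0 w 0.627 g 62.4 t 58.4
[0.628  0.042  0.1251] F [3.8 0.5 1.5] T [ 0.19 -0.73  1.51] q7 -1.93 q3 -0.04 yaw -11.5 w 0.622 g 62.6 t 58.6
[array([88.5, 87.8, 88.5, 89.5, 91. ]), array([88.2, 88.8, 87.8, 89.5, 90.5]), array([89.2, 88.2, 88.8, 89.8, 89.8])]
```

```bash
python3 -m crank '[[0,0,0,0],[0,0,0,0],[0,0,0,0],[0,0,0,0]]' 0.9 >/dev/null; python3 st.py
python3 -m crank '[[0,0,-0.06,0],[0,0,-0.12,-0.1],[0,0,-0.18,-0.2],[0,0,-0.25,-0.3],[0,0,-0.35,-0.4]]' >/dev/null
python3 -m crank '[[-0.1,0,0,-0.1],[-0.2,0,0,-0.2],[-0.3,0,0,-0.3],[-0.3,0,0,-0.4],[-0.3,0,0,-0.5]]' >/dev/null; python3 st.py
python3 - <<'E'
from h import *
d=snap("scene","s11",crop=(210,165,390,300),scale=4.4)
for v in((.6278,.0417),(.6098,.1297),(.5916,.2179)): print(capz(d,v),((proj(d,[[*v,.125],[*v,.099]])-[210,165]+.5)*4.4-.5).round(0).tolist())
E
```

```text
[0.6269 0.0413 0.1244] F [-0.7  0.1  0.4] T [ 0.04 -0.03 -0.  ] q7 -1.92 q3 -0.05 yaw -11.4 w 0.946 g 0.0 t 59.0
[0.508  0.0145 0.265 ] F [ 0.7  0.3 -0.1] T [ 0.   -0.05  0.01] q7 -0.95 q3 -0.15 yaw 42.9 w 0.95 g 0.0 t 59.8
[88.5 90.2 88.5 89.5 90.5] [[632.0, 127.0], [631.0, 171.0]]
[88.2 88.8 87.8 89.5 90.5] [[508.0, 184.0], [508.0, 229.0]]
[89.2 88.2 88.8 89.8 89.8] [[372.0, 247.0], [375.0, 293.0]]
```

View pics/s11.png

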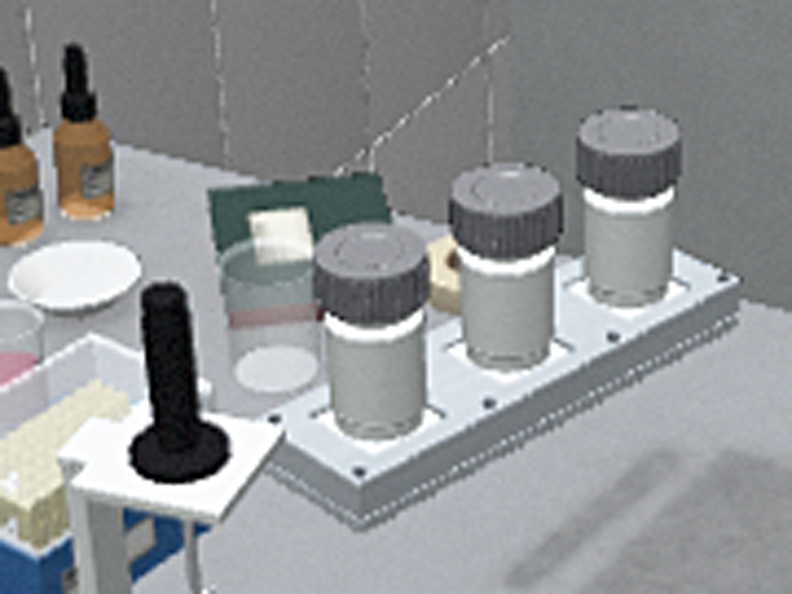

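All three caps sit at the same height, level and home (tops at 371,248 / 507,187 / 630,132). The brush hangs upright, so I'm handing in.

```bash
python3 -c "
from workcell import manip; print(manip.hand_in())"
```

```text
the job is handed in; nothing more can be done
None
```

I scrubbed all three vessels in order, hung the brush back in its stand and screwed all three caps home. The job is handed in at about 60 s; the hand-in gave no verdict, but the last camera check showed every cap level at the same height and the brush hanging upright.

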